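# Open and hold the gate of a blank magazine

## Task

The magazine of hardwood blanks has to be opened: first turn the grey regulator's knob until its pointer stands at the raised zero mark; then squeeze the catch with the two round posts fully in, and after it the catch with the two flat tabs. Then take the gate by its upright grip post, swing it open past its detent and finish while still holding it by that post, wide open near the end of its swing and still, as its spring would pull it back. Leave the loose things on the bench where they are.

Things in the scene. Friction and masses are not known exactly. Their poses are not given: they have to be found in the camera images.
- magazine: plywood magazine of wood blanks, fixed on the bench, 310 mm wide (y), 240 mm deep, gate on its -x side; a steel rail (top 120 mm above the bench) behind the gate carries the two catches. Origin: on the bench under the middle of the closed gate's plane; x into the magazine, y along the closed gate, z up. Hinge at y = -135 mm, catches at x = +36 mm, y = +-65 mm
- gate (a joint): swing of the gate, rad: 0 = shut, grows counterclockwise from above as its free (+y) end swings out to the magazine's -x; stop at 1.45. Locked until both catches are squeezed. A spring shuts it (3 N at the grip post when wide); a detent bumps between 0.55 and 0.95 (up to 8 N at the post). Let go beyond it, the gate rests at about 0.9: wide (over 1.15) must be held
- gate_hinge (a point): point on the gate's upright hinge axis, 120 mm above the bench; axes turn with the gate, y along it from the hinge to its free end. The gate is plywood, 265 mm from hinge to free end, 12 mm thick, top 118 mm above the bench, its steel lugs 142 mm
- grip_post: upright round steel post on the gate, 20 mm across, from 97 to 175 mm above the bench, 40 mm before the gate's middle plane (24 mm free between post and gate, above a foot bracket 14 mm high) and 155 mm along the gate from the hinge axis. Origin: centre of its foot, 97 mm above the bench; axes turn with the gate and at 0 are the magazine's
- grip_post_top (a point): centre of the grip post's top end, 175 mm above the bench
- round_catch: squeeze catch with two round posts (14 mm across, tops 182 mm above the bench). Hooks at the jaws' front hold the gate; pushing the posts together (outside width 54 to 34 mm, 10 mm each) frees it. Like the other catch but for its posts; they stand 130 mm apart on the rail, either way round. Origin: centre of its base's underside, 120 mm above the bench; jaws move along its y
- round_catch_grip (a point): middle between the two posts of the round-post catch, 165 mm above the bench; axes as the catch, jaws move along y
- round_catch_left (a joint): slide of the jaw on the left (+y of the catch) of the round-post catch, in m: 0 = out, hooked; grows as it is pushed inwards, towards the catch's middle; stop at 0.010. Stiff (about 4 N), stays where it is left; its hook is clear of the gate from 0.0075 on
- round_catch_right (a joint): slide of the jaw on the right (-y of the catch) of the round-post catch, in m: 0 = out, hooked; grows as it is pushed inwards, towards the catch's middle; stop at 0.010. Stiff (about 4 N), stays where it is left; its hook is clear of the gate from 0.0075 on
- flat_catch: squeeze catch with two flat upright tabs (26 mm along x, 6 mm thick, tops 182 mm above the bench). Hooks at the jaws' front hold the gate; pushing the tabs together (outside width 54 to 34 mm, 10 mm each) frees it. Like the other catch but for its tabs; they stand 130 mm apart on the rail, either way round. Origin: centre of its base's underside, 120 mm above the bench; jaws move along its y
- flat_catch_grip (a point): middle between the two tabs of the flat-tab catch, 165 mm above the bench; axes as the catch, jaws move along y
- flat_catch_left (a joint): slide of the jaw on the left (+y of the catch) of the flat-tab catch, in m: 0 = out, hooked; grows as it is pushed inwards, towards the catch's middle; stop at 0.010. Stiff (about 4 N), stays where it is left; its hook is clear of the gate from 0.0075 on
- flat_catch_right (a joint): slide of the jaw on the right (-y of the catch) of the flat-tab catch, in m: 0 = out, hooked; grows as it is pushed inwards, towards the catch's middle; stop at 0.010. Stiff (about 4 N), stays where it is left; its hook is clear of the gate from 0.0075 on
- regulator: grey pressure regulator of the magazine's pusher, fixed on the bench, a 110 x 110 x 55 mm box with a white scale disc 100 mm across on top. Origin: centre of its underside; the raised zero mark, a black bar 14 x 5 mm, lies on the scale's edge towards its own -x
- regulator_knob (a joint): turn of the regulator's knob, rad: 0 = pointer at the zero mark, grows counterclockwise from above; range -0.4 to 1.8, stays where it is left
- knob_grip (a point): on the knob's upright axis, 95 mm above the bench, at the height to grip; the knob is a black bar 44 mm long (point's x), 12 mm thick (point's y), its sides free from 71 to 107 mm above the bench; its thin bright pointer points to the point's -x. The point turns with the knob
- glue_bottle: bystander, to be left alone: yellow glue bottle, 56 mm across, 165 mm tall; origin under its middle
- paint_can: bystander, to be left alone: steel paint can, 90 mm across, 100 mm tall; origin under its middle
- screw_jar: bystander, to be left alone: glass jar with a steel lid, 56 mm across, 75 mm tall; origin under its middle
- sanding_block: bystander, to be left alone: cork sanding block, 100 x 60 x 35 mm; origin under its middle
- offcut: bystander, to be left alone: pale wood offcut, 90 x 45 x 30 mm; origin under its middle
- screwdriver: bystander, to be left alone: screwdriver, 190 mm long, lying; origin under its middle
- hammer: bystander, to be left alone: hammer, 280 mm long, lying; origin under its middle
- tape_measure: bystander, to be left alone: tape measure, 70 x 36 x 65 mm; origin under its middle
Things that resemble listed ones, but are neither listed nor needed, are in the scene too. Leave any turquoise look-alike of the regulator alone.

How it is judged:
By the outcome, as a careful person would: the job done as asked, in the order asked, and still so for the second after the job is handed in, while the arm keeps its last pose, push and grip.
It also fails if it takes over 72 s, if anything falls off the work surface, if the arm or the gripper's body presses on something with over 40 N, if the wrist force passes 120 N, or if a joint passes its speed limit or range.

## Robot

A 6-joint arm with a two-finger parallel gripper is mounted at the origin on the work surface. World frame = base frame: x ahead of the robot, y to its left, z up, the work surface at z = 0. Lengths are in m, angles in degrees, forces in N, time in s.
With the tool pointing down it reaches from about 0.425 to 0.95 m from the base axis. Payload 14.7 kg.
Tool frame: the origin (TCP) lies midway between the tips of the shut fingers; the grasp point (between the pads) lies grasp_offset behind it (grasp_offset is the distance from the TCP to the grasp point, in m); z points along the fingers, y is the direction in which the jaws open and shut (so a half turn about z gives the same grasp; the last joint's range is limited). The gripper opens to 85 mm and grips with 20 to 120 N. Pads are 22 mm wide; open, the fingers measure 114 mm over their backs; the gripper's body (76 mm by 85 mm) begins 54 mm behind the grasp point. The pads swing forward as they close: fully open they stand 13 mm farther back than shut.
Start: joints at [69.809, 27.513, 91.461, -0, 61.026, -2.67], TCP at [0.196, 0.62, 0.199] pointing down, gripper open.
Joint ranges: [-157.49, 157.49], [-46.99, 117.5], [13.45, 153.17], [-89.5, 269.5], [5.16, 153.95], [-167.48, 167.48]. Speed limits (degrees/s): [108.29, 108.29, 136.94, 172.46, 172.46, 172.46].

## Interface

Orientations are given as [roll, pitch, yaw] about the fixed x, y, z axes, in that order (R = Rz(yaw) Ry(pitch) Rx(roll)).
In Python, from plant import get_state, get_image, camera_info, hand_in, grasp_offset gives the robot as it stands.
- The arm moves only by the tool drive_tool, never from a script. Its argument "plan" is a list that holds one entry, the list of rows, each a list of 5 numbers: the shift along the tool's x, y, z in m, then the turn about the tool's z in degrees, then the closure, from -1 (fully open) to 1 (shut), so that 0 is half open. A call has 1 to 12 rows; each row is the pose to reach, as a shift and turn from the pose measured when the call began, along the tool's axes at that moment; what a row does not reach only later rows make up. A row lasts 1/12 s, in which the tool goes at most 41.7 mm and 7.16 degrees, less where a joint would pass 70% of its speed; a pose out of reach is approached as far as the arm can. A call with a gripper value outside its range is refused whole. The fingers move at their own pace and stop on an object; "grip_force" is the grip in N (left out, the last holds). Time passes only in rows, so rows that repeat a pose let the fingers close. It gives the time, the measured TCP pose, the force and the opening at its end, in the units of the state.
- get_state(): the state, without advancing time (a new reading comes with each control period).
- get_image(name): name is "scene" or "top" or "wrist"; returns (picture, depth): 420x560x3 uint8, red, green, blue; 420x560 float32, m along the optical axis (not along the pixel's ray), 0 where there is no reading.
- camera_info(name): a dict with "fx", "fy", "cx", "cy" (pixels), "R" (3x3) and "t" (3): a world point X has camera coordinates R X + t. Camera axes: x right, y down, z forward; pixel columns grow to the right and rows downward; lengths in m; the calibration is good to about 2 mm. A picture is of the moment at which its call begins: read the wrist's pose just before it. camera_info takes no time and is no camera call; for the wrist camera it gives the pose at the moment of the call.
- hand_in(): hands the job in, once; it reports no verdict.
The state is a dict: "clock": time; "joints": joint angles; "dq": joint speeds; "effort": joint torques, N m; "tcp_pos": TCP position; "tool_rot": TCP orientation; "contact_force": force on the tool from outside, world axes, zero at the start; "ft_torque": the same for the moment, N m; "width": opening from 0.0 (shut) to 1.0 (fully open).
Only numpy, scipy, OpenCV 4.12 (cv2) and the standard library are available. Lean on these libraries where they do the work, as an engineer would, in place of code of your own. Each camera call takes 0.05 s, during which the arm holds its last target.

## Working session

There is one attempt and no reset: what is moved stays moved. The work goes in short steps, Python scripts to look and compute and a tool call to move; the robot and the scene stay as the last step left them, time stands still between calls to the robot, and variables do not carry over. Pictures are saved under pics/ and viewed, and the job is handed in when it is done.

Besides the shell and the picture viewer there is one more tool, called after "Emit:" as name(argument=value, ...) on one line, values as JSON. drive_tool: Moves the arm, as the interface text tells. Its arguments: {"type":"object","properties":{"plan":{"type":"array","items":{"type":"array","items":{"type":"array","items":{"type":"number"}}}},"grip_force":{"type":"number"}},"required":["plan"]}

```bash
ls; mkdir -p pics; python3 - <<'E'
from plant import *
import cv2,numpy as np
print(get_state()); print(grasp_offset)
for n in ("scene","top","wrist"):
    c=camera_info(n); print(n,{k:np.round(v,4).tolist() for k,v in c.items()})
    p,d=get_image(n); cv2.imwrite(f'pics/{n}0.png',p[:,:,::-1]); np.save(f'pics/{n}0.npy',d)
E
```

```text
pics
{'clock': 0.0, 'joints': array([ 6.98076436e+01,  2.75495203e+01,  9.14948383e+01,  1.24390894e-04,
        6.10273204e+01, -2.66794471e+00]), 'dq': array([-0.01022956,  0.0038432 ,  0.02527095, -0.087166  , -0.03657937,
       -0.01994235]), 'effort': array([-7.04643626e-04, -9.50634956e+01, -4.30173647e+01, -2.98598070e-04,
        1.23955662e-02,  1.37336569e-04]), 'tcp_pos': array([0.19551689, 0.61940248, 0.19806914]), 'tool_rot': array([-1.79928404e+02, -3.44511044e-03,  1.62475526e+02]), 'contact_force': array([ 0.47086918, -0.32258085, -0.76546198]), 'ft_torque': array([-0.02494421, -0.01976176, -0.02909825]), 'width': 1.0008337190179368}
0.0187
scene {'fx': 522.2519, 'fy': 522.2519, 'cx': 278.8127, 'cy': 207.3825, 'R': [[0.817, 0.5767, 0.0039], [0.4212, -0.592, -0.6871], [-0.3939, 0.563, -0.7265]], 't': [-0.4148, -0.136, 2.0493]}
top {'fx': 478.8872, 'fy': 478.8872, 'cx': 277.0305, 'cy': 209.3829, 'R': [[-0.0222, -0.9997, -0.0118], [-0.9848, 0.0239, -0.1722], [0.1724, 0.0078, -0.985]], 't': [-0.0135, 0.533, 1.7136]}
wrist {'fx': 345.3562, 'fy': 345.3562, 'cx': 277.1333, 'cy': 208.0971, 'R': [[0.3006, 0.9537, -0.0013], [0.9049, -0.2848, 0.3164], [0.3014, -0.0963, -0.9486]], 't': [-0.6493, -0.0404, 0.3815]}
```

View pics/scene0.png

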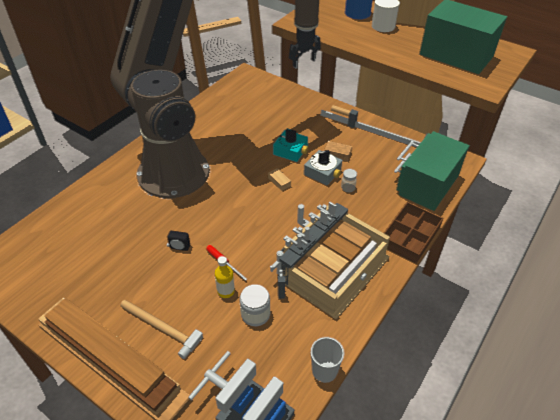

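View pics/top0.png

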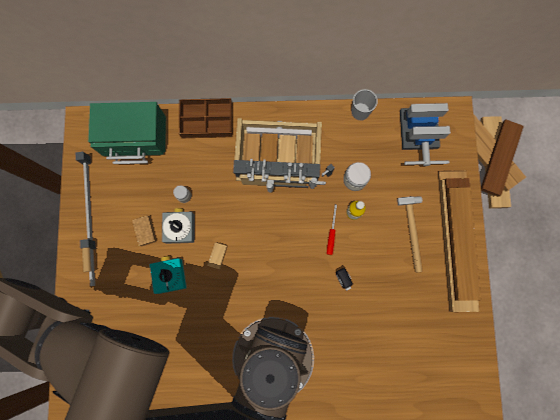

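View pics/wrist0.png

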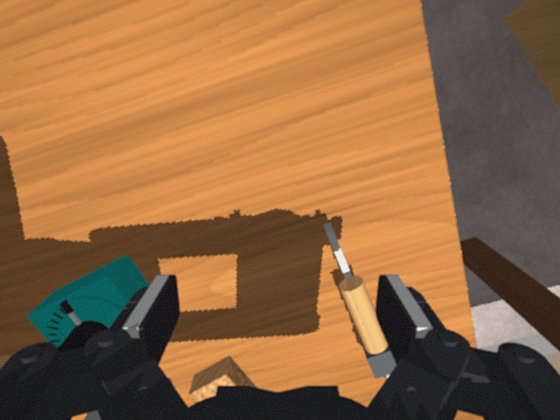

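The scene view shows the grey regulator at about (323,165), its turquoise look-alike at (291,145), the magazine at (335,260) and the gate grip post at (300,213). In the top view the regulator is at (177,227), the turquoise one at (168,276) and the magazine at (278,155). The wrist view shows only the turquoise box. Next I'll zoom in.

```bash
python3 - <<'E'
import cv2
t=cv2.imread('pics/top0.png'); s=cv2.imread('pics/scene0.png')
a=cv2.resize(t[100:200,225:345],None,fx=6,fy=6,interpolation=cv2.INTER_CUBIC);cv2.imwrite('pics/c1.png',a)
a=cv2.resize(s[195:315,255:395],None,fx=5,fy=5,interpolation=cv2.INTER_CUBIC);cv2.imwrite('pics/c2.png',a)
a=cv2.resize(t[205:250,130:210],None,fx=8,fy=8,interpolation=cv2.INTER_CUBIC)
b=cv2.resize(s[120:200,255:365],None,fx=6,fy=6,interpolation=cv2.INTER_CUBIC);cv2.imwrite('pics/c3.png',a);cv2.imwrite('pics/c4.png',b)
E
```

```text
(no output)
```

View pics/c1.png

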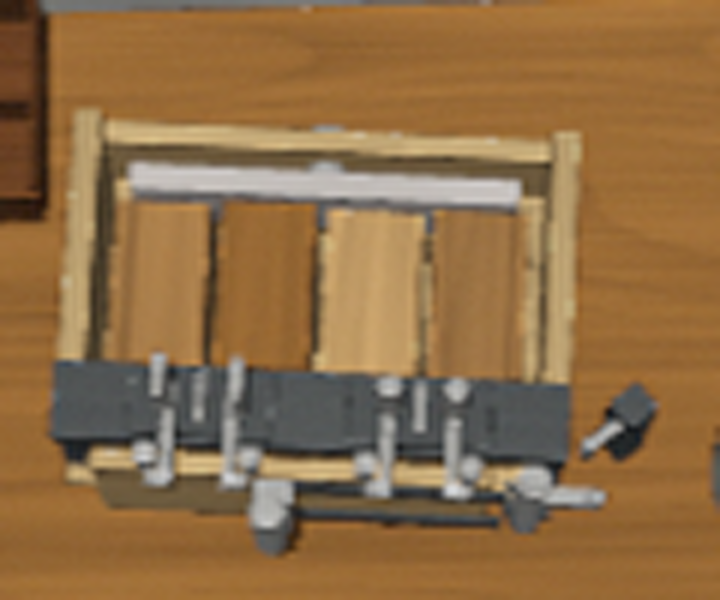

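View pics/c2.png

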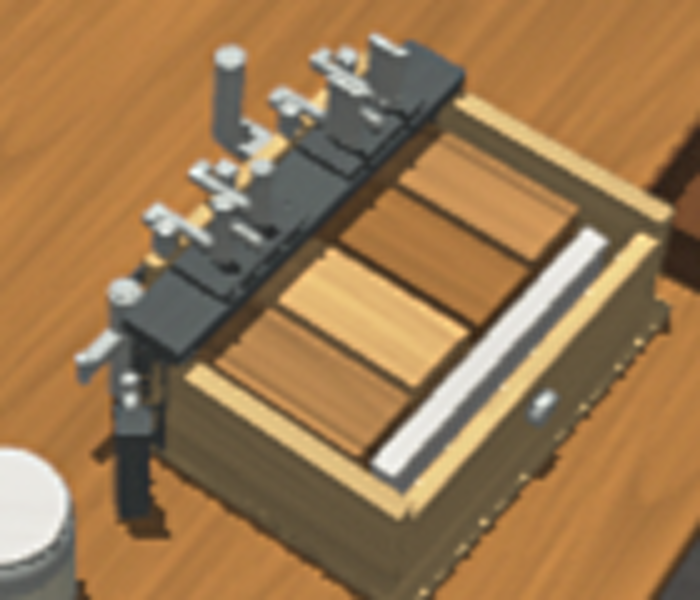

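View pics/c3.png

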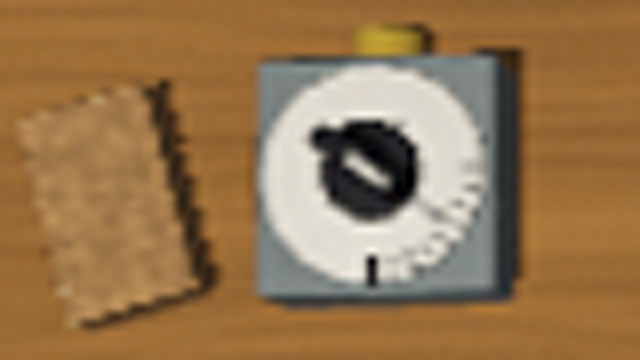

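View pics/c4.png

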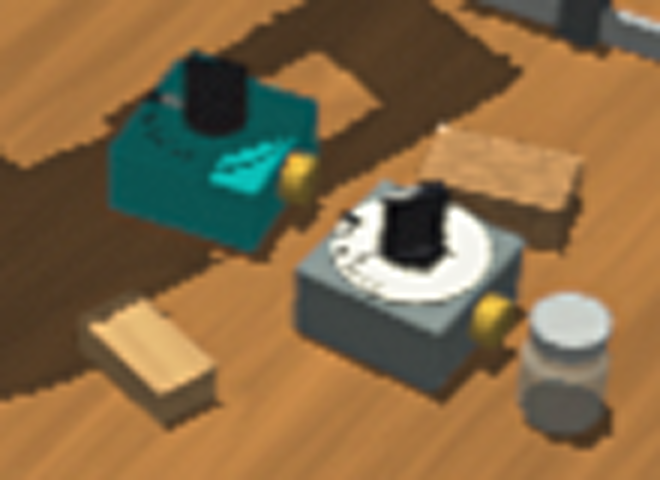

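From the crops:

- **Regulator:** the grey box with the white scale disc is at top (177,227). Its zero mark is towards the robot and its pointer is towards the lower right, so the knob stands at roughly +55°.
- **Round-post catch:** in the top crop c1 the posts are at (388,385) and (456,388), towards the hinge side.
- **Flat-tab catch:** in c1 the tabs are at (157,375) and (236,378).
- **Grip post:** at (272,505) in c1. The hinge is at (525,490), with a pin/handle beside it.

Next I'll get rough positions.

```bash
cat > h.py <<'E'
import numpy as np,cv2
from plant import *
from scipy.spatial.transform import Rotation as Ro
def ray(c,u,v):
    R=np.array(c['R']);t=np.array(c['t'])
    d=R.T@np.array([(u-c['cx'])/c['fx'],(v-c['cy'])/c['fy'],1]); return -R.T@t,d
def onz(c,u,v,z):
    o,d=ray(c,u,v); return o+d*(z-o[2])/d[2]
def dep(c,u,v,D):
    o,d=ray(c,u,v); return o+d*D
def proj(c,X):
    p=np.array(c['R'])@X+np.array(c['t']); return np.array([c['fx']*p[0]/p[2]+c['cx'],c['fy']*p[1]/p[2]+c['cy']])
def tri(obs):
    A=np.zeros((3,3));b=np.zeros(3)
    for c,u,v in obs:
        o,d=ray(c,u,v);d=d/np.linalg.norm(d);P=np.eye(3)-np.outer(d,d);A+=P;b+=P@o
    X=np.linalg.solve(A,b); return X,[np.round(proj(c,X)-[u,v],1).tolist() for c,u,v in obs]
def toolR(s): return Ro.from_euler('xyz',s['tool_rot'],degrees=True).as_matrix()
def rel(s,target):
    "world TCP target -> shift in tool axes"
    return toolR(s).T@(np.array(target)-s['tcp_pos'])
def snap(n,tag):
    c=camera_info(n);p,d=get_image(n);cv2.imwrite(f'pics/{tag}.png',p[:,:,::-1]);np.save(f'pics/{tag}.npy',d)
    import pickle;pickle.dump(c,open(f'pics/{tag}.pkl','wb'));return c,p,d
def load(tag):
    import pickle;return pickle.load(open(f'pics/{tag}.pkl','rb'))
E
python3 - <<'E'
from h import *
c=camera_info('top');D=np.load('pics/top0.npy')
def T(name,x,y,z): print(name,np.round(onz(c,x,y,z),3))
def C3(x,y): return 130+x/8,205+y/8
def C1(x,y): return 225+x/6,100+y/6
T('reg disc centre',*C3(372,175),.057);T('mark',*C3(372,270),.057);T('knob top',*C3(367,168),.107)
for n,p,z in [('postA',(388,383),.182),('postB',(456,387),.182),('tabA',(157,360),.182),('tabB',(236,365),.182),('grip',(272,492),.175),('railL',(55,360),.12),('railR',(570,385),.12),('hinge',(533,480),.142)]: T(n,*C1(*p),z)
print(np.median(D[220:235,170:172]),D[227,177])
s=get_state();print(rel(s,[.5,.3,.3]))
w=camera_info('wrist');print('wrist cam pos',-np.array(w['R']).T@w['t'], 'tcp',s['tcp_pos'])
R=toolR(s);print('cam in tool',R.T@(-np.array(w['R']).T@w['t']-s['tcp_pos']),'axis',R.T@w['R'][2])
E
```

```text
reg disc centre [0.475 0.341 0.057]
mark [0.432 0.341 0.057]
knob top [0.471 0.332 0.107]
postA [ 0.667 -0.074  0.182]
postB [ 0.663 -0.113  0.182]
tabA [0.684 0.058 0.182]
tabB [0.68  0.013 0.182]
grip [ 0.606 -0.006  0.175]
railL [0.703 0.123 0.12 ]
railR [ 0.68  -0.184  0.12 ]
hinge [ 0.617 -0.158  0.142]
1.7293661 1.6920207
[-0.38651094 -0.2131699  -0.10159407]
wrist cam pos [0.11677482 0.64451643 0.37389735] tcp [0.19554542 0.61953255 0.19821672]
cam in tool [ 8.26415009e-02 -4.70368039e-05 -1.75678877e-01] axis [-3.16390069e-01 -4.82623253e-05  9.48629180e-01]
```

```bash
python3 - <<'E'
from h import *
s=get_state();print(rel(s,[.471,.335,.23]))
E
```

```text
[-0.34832252 -0.18845693 -0.03161612]
```

Emit:
drive_tool(plan=[[[-0.02, -0.011, -0.01, -4, -1], [-0.05, -0.027, -0.03, -10, -1], [-0.085, -0.046, -0.032, -17, -1], [-0.12, -0.065, -0.032, -24, -1], [-0.155, -0.084, -0.032, -31, -1], [-0.19, -0.103, -0.032, -38, -1], [-0.225, -0.122, -0.032, -45, -1], [-0.26, -0.141, -0.032, -52, -1], [-0.295, -0.16, -0.032, -59, -1], [-0.325, -0.176, -0.032, -66, -1], [-0.343, -0.186, -0.032, -71, -1], [-0.348, -0.188, -0.032, -74.5, -1]]])

```text
clock: 1.15
tcp_pos: [0.4737, 0.332, 0.2303]
tool_rot: [-179.9, -0.1, -122.8]
contact_force: [-0.7, 0.4, -0.9]
width: 0.998
```

```bash
python3 - <<'E'
from h import *
s=get_state();print(s['tcp_pos'],s['tool_rot'],s['clock'],s['dq'],s['joints'])
c,p,d=snap('wrist','w1')
E
```

```text
[0.47367078 0.33203278 0.23026021] [-1.79925436e+02 -7.51505743e-02 -1.22811403e+02] 1.15 [ -4.30621072   1.35452224  -1.88690497   1.40781101   1.08038405
 -72.75154374] [ 3.20965928e+01  2.00231890e+01  9.89339762e+01 -1.13558390e-01
  6.10793203e+01 -1.15037105e+02]
```

View pics/w1.png

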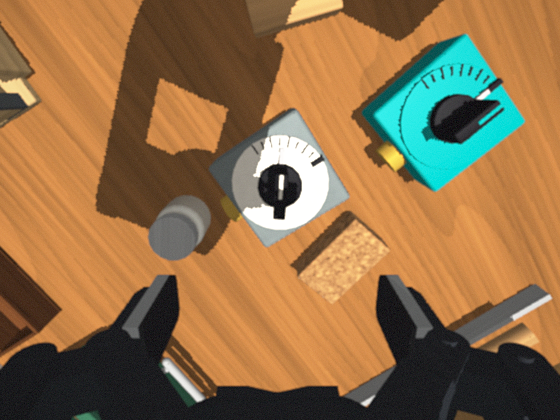

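The grey regulator with the white disc is at (280,180) and the turquoise look-alike at (465,120). The grey one is my choice. The zero mark is at (318,160), the bar points up and down, and the pointer is towards (281,140). The arm was still turning for this shot, so I'll take a still one.

```bash
python3 - <<'E'
from h import *
for i in range(3): 
    s=get_state();print(s['tcp_pos'],s['tool_rot'],s['clock'],np.abs(s['dq']).max())
    c,p,d=snap('wrist','w2')
a=cv2.resize(cv2.imread('pics/w2.png')[90:260,190:370],None,fx=4,fy=4,interpolation=cv2.INTER_CUBIC);cv2.imwrite('pics/w2c.png',a)
E
```

```text
[0.47323418 0.3327516  0.23018506] [-1.79950403e+02 -7.12052461e-02 -1.22409677e+02] 1.2 17.922304621553725
[0.47190451 0.33409603 0.23014373] [-1.79990889e+02 -7.13192950e-02 -1.23042718e+02] 1.25 10.838722265163689
[0.47093918 0.3350429  0.23012891] [ 1.79987377e+02 -7.34242875e-02 -1.23274815e+02] 1.3 3.5292358993099797
```

View pics/w2c.png

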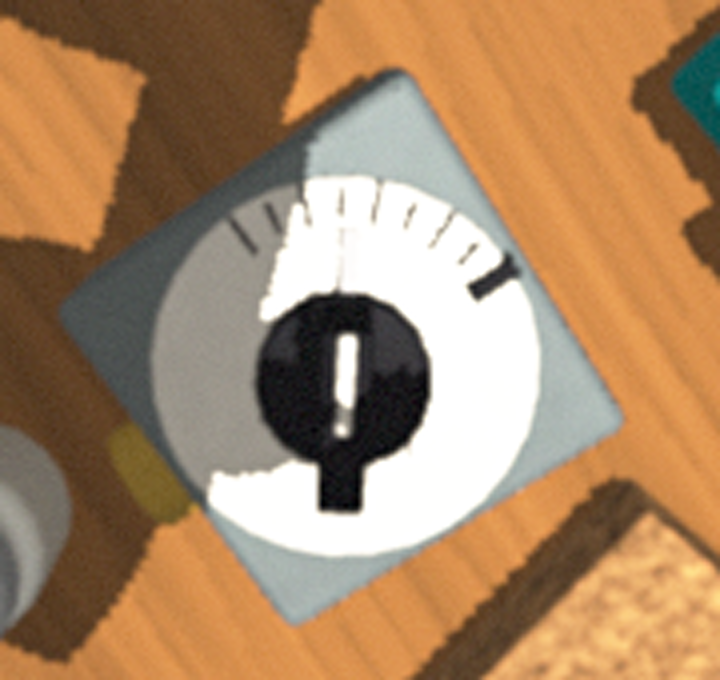

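```bash
python3 - <<'E'
from h import *
c=load('w2');D=np.load('pics/w2.npy')
P=lambda x,y:(190+x/4,90+y/4)
def dz(x,y):
    u,v=P(x,y);return dep(c,u,v,D[int(round(v)),int(round(u))])
for n,q in [('discR',(480,370)),('bar line',(345,360)),('bar end',(340,495)),('box',(580,400)),('collar',(285,380)),('mark',(495,280))]: print(n,np.round(dz(*q),4))
Z=lambda x,y,z:onz(c,*P(x,y),z)
pts=np.array([Z(x,y,.057)for x,y in[(152,365),(540,370),(352,177),(350,555)]])
print(pts.round(4),'c',(pts[0]+pts[1])/2,(pts[2]+pts[3])/2,np.linalg.norm(pts[0]-pts[1]),np.linalg.norm(pts[2]-pts[3]))
cen=pts.mean(0)
m=Z(496,277,.058)-cen; po=Z(348,235,.058)-Z(344,300,.058)
a=lambda d:np.degrees(np.arctan2(d[1],d[0]))
print('mark',a(m),np.linalg.norm(m),'pointer',a(po),a(Z(348,235,.057)-cen))
b1,b2=Z(346,335,.107),Z(342,437,.107);e=Z(340,512,.107)
print('line',b1,b2,a(b1-b2),'barend',e,np.linalg.norm(e-cen))
# box edges
q=[Z(x,y,.055) for x,y in[(402,72),(622,420),(295,625)]];print('boxedge',a(q[1]-q[0]),a(q[2]-q[1]),np.linalg.norm(q[1]-q[0]),np.linalg.norm(q[2]-q[1]),(q[0]+q[2])/2)
E
```

```text
discR [0.4446 0.3593 0.0589]
bar line [0.4656 0.3278 0.1086]
bar end [0.4841 0.3539 0.1075]
box [0.4271 0.3816 0.0553]
collar [0.4859 0.3313 0.0722]
mark [0.4292 0.3403 0.0642]
[[0.5152 0.312  0.057 ]
 [0.4317 0.3683 0.057 ]
 [0.4455 0.3003 0.057 ]
 [0.5013 0.3845 0.057 ]] c [0.47346864 0.34016022 0.057     ] [0.47342867 0.34238522 0.057     ] 0.10074207729966153 0.10100014115744066
mark -179.7450979354708 0.044840676087165715 pointer -126.7889047879044 -123.02563015953879
line [0.46254101 0.32355047 0.107     ] [0.47620765 0.34272165 0.107     ] -125.48409593176804 barend [0.48650753 0.35754304 0.107     ] 0.054178018234305104
boxedge 90.56951824315391 0.9600437528177862 0.10645591072963705 0.1054219876458033 [0.47381348 0.34016484 0.055     ]
```

The axis is at (0.4735, 0.3405), with the box centre, disc centre and bar end agreeing. The pointer stands at about -125.5° and the mark at about -179.4°, so I need a turn of about -54°. Measured heights are knob top 108 mm and disc 58 mm, which match the text.

```bash
python3 - <<'E'
from h import *
s=get_state();print(s['tcp_pos'],s['tool_rot'],rel(s,[.4735,.3405,.079]))
c=camera_info('top')
print('jar',onz(c,181,191,.075),'glue',onz(c,360,205,.165),'can',onz(c,357,173,.1))
E
```

```text
[0.47036575 0.33570888 0.23017836] [ 1.79982505e+02 -7.09692106e-02 -1.23280678e+02] [-5.91248545e-03 -3.72809325e-05  1.51171153e-01]
jar [0.60401852 0.32254379 0.075     ] glue [ 0.52005911 -0.31091256  0.165     ] can [ 0.64909467 -0.31714399  0.1       ]
```

Emit:
drive_tool(plan=[[[-0.002, 0, 0.01, 1, -0.3], [-0.006, 0, 0.035, 2.2, -0.2], [-0.006, 0, 0.065, 2.2, -0.2], [-0.006, 0, 0.095, 2.2, -0.2], [-0.006, 0, 0.12, 2.2, -0.2], [-0.006, 0, 0.138, 2.2, -0.2], [-0.006, 0, 0.147, 2.2, -0.2], [-0.006, 0, 0.151, 2.2, -0.2], [-0.006, 0, 0.151, 2.2, -0.2], [-0.006, 0, 0.151, 2.2, -0.2], [-0.006, 0, 0.151, 2.2, -0.2]]])

```text
clock: 2.27
tcp_pos: [0.4741, 0.3412, 0.0803]
tool_rot: [-180.0, 0.0, -125.5]
contact_force: [0.5, -0.2, 0.2]
width: 0.6
```

```bash
python3 - <<'E'
from h import *
s=get_state();print(s['tcp_pos'],s['tool_rot'],s['contact_force'],rel(s,[.4735,.3405,.079]))
c,p,d=snap('wrist','w3')
E
```

```text
[0.47414173 0.34121733 0.08031154] [-1.79974404e+02  2.80315236e-02 -1.25497160e+02] [ 0.46418538 -0.17674379  0.17889153] [0.00095728 0.00010652 0.00131103]
```

View pics/w3.png

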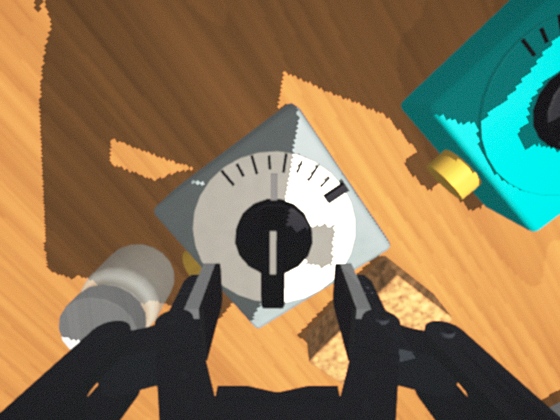

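The fingers straddle the bar, with the finger middle at column 277 and the bar at 272. I'll shift about 2 mm in -y and close.

Emit:
drive_tool(plan=[[[0, -0.0018, 0.001, 0, -0.2], [0, -0.0018, 0.001, 0, 0.3], [0, -0.0018, 0.001, 0, 0.7], [0, -0.0018, 0.001, 0, 1], [0, -0.0018, 0.001, 0, 1], [0, -0.0018, 0.001, 0, 1], [0, -0.0018, 0.001, 0, 1], [0, -0.0018, 0.001, 0, 1]]], grip_force=30)

```text
clock: 2.98
tcp_pos: [0.4756, 0.3401, 0.0793]
tool_rot: [-180.0, 0.0, -125.5]
contact_force: [-0.4, 0.6, 0.0]
width: 0.004
```

```bash
python3 - <<'E'
from h import *
s=get_state();print(s['tcp_pos'],s['tool_rot'],s['contact_force'],s['ft_torque'],s['width'])
E
```

```text
[0.47560896 0.34006401 0.07930894] [-1.79973664e+02  2.83860619e-02 -1.25498242e+02] [-0.36425075  0.61704291  0.03787035] [ 0.0243176   0.02099732 -0.00238794] 0.004083742646181135
```

The width shows the fingers fully shut, so they missed the bar. I'll look.

```bash
python3 - <<'E'
from h import *
c,p,d=snap('wrist','w4'); c,p,d=snap('scene','s4')
a=cv2.resize(cv2.imread('pics/s4.png')[120:220,265:385],None,fx=6,fy=6,interpolation=cv2.INTER_CUBIC);cv2.imwrite('pics/s4c.png',a)
E
```

```text
(no output)
```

View pics/w4.png

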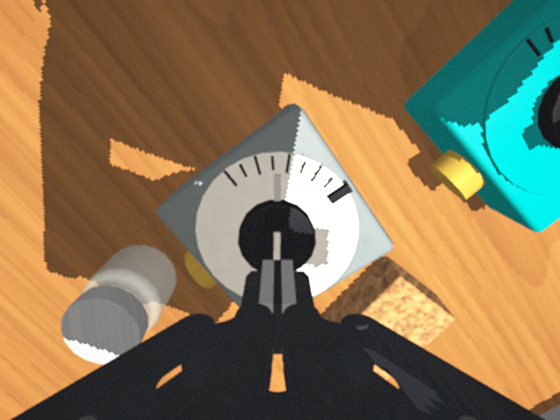

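View pics/s4c.png

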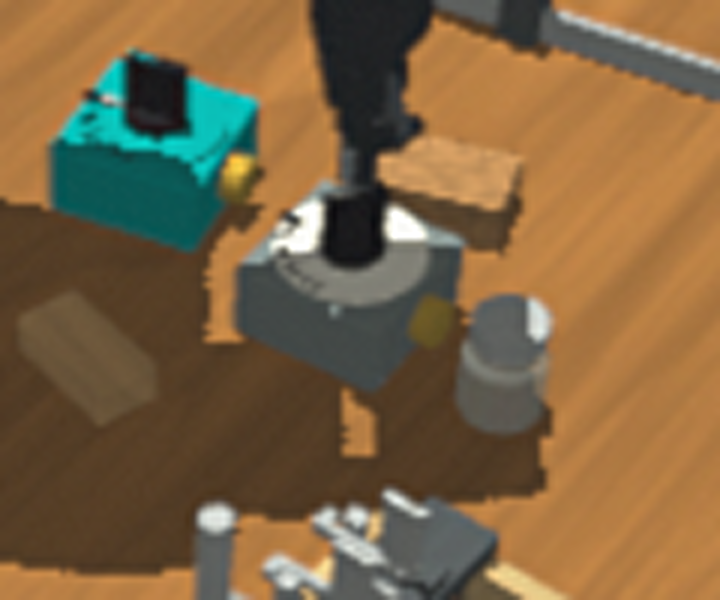

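```bash
python3 - <<'E'
from h import *
s=get_state();c=load('w4');D=np.load('pics/w4.npy')
print('tcp px',proj(c,s['tcp_pos']))
for u,v in [(277,238),(277,250),(268,265),(290,265),(268,290),(250,240),(340,190),(277,185),(220,230),(330,270),(300,215),(265,300),(380,245)]: print(u,v,D[v,u].round(3),dep(c,u,v,D[v,u]).round(4))
E
python3 - <<'E'
import cv2
a=cv2.imread('pics/w4.png')[170:330,180:380];cv2.imwrite('pics/w4c.png',cv2.resize(a,None,fx=4,fy=3.7,interpolation=cv2.INTER_CUBIC))
E
```

```text
tcp px [275.01579065 247.66539375]
277 238 0.159 [0.4639 0.3256 0.1086]
277 250 0.161 [0.4674 0.3305 0.1087]
268 265 0.148 [0.471  0.329  0.1219]
290 265 0.149 [0.4635 0.3348 0.1211]
268 290 0.13 [0.4708 0.3294 0.1413]
250 240 0.199 [0.4865 0.3305 0.0721]
340 190 0.198 [0.4284 0.338  0.0639]
277 185 0.198 [0.4563 0.3149 0.0628]
220 230 0.211 [0.5016 0.3185 0.0593]
330 270 0.219 [0.4617 0.3804 0.0595]
300 215 0.194 [0.4544 0.3345 0.0722]
265 300 0.123 [0.4712 0.3286 0.1486]
380 245 0.218 [0.4271 0.3858 0.0558]
```

View pics/w4c.png

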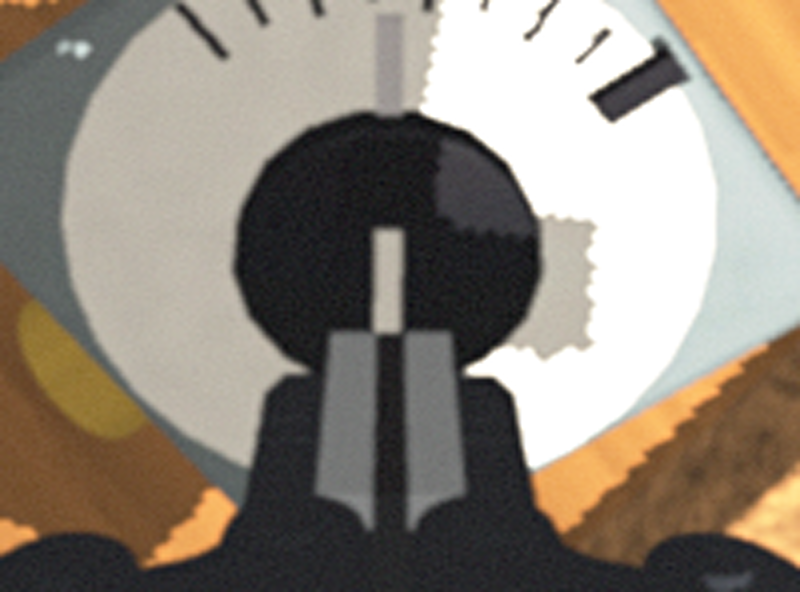

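```bash
python3 - <<'E'
from h import *
c=load('w4');D=np.load('pics/w4.npy')
s=get_state(); R=toolR(s)
for v in range(236,272,4):
    print(v,[tuple((1000*(R.T@(dep(c,u,v,D[v,u])-s['tcp_pos']))).round(0).astype(int)) for u in (258,266,272,277,282,288,296)])
c=load('w2');D=np.load('pics/w2.npy');print('open tip z', [dep(c,u,280,D[280,u])[2].round(3) for u in (160,170,385,395)],'tcp .2301')
E
```

```text
236 [(np.int64(3), np.int64(-10), np.int64(9)), (np.int64(18), np.int64(-4), np.int64(-26)), (np.int64(19), np.int64(-1), np.int64(-27)), (np.int64(19), np.int64(1), np.int64(-29)), (np.int64(19), np.int64(3), np.int64(-28)), (np.int64(19), np.int64(6), np.int64(-28)), (np.int64(4), np.int64(12), np.int64(8))]
240 [(np.int64(1), np.int64(-10), np.int64(8)), (np.int64(17), np.int64(-4), np.int64(-28)), (np.int64(17), np.int64(-1), np.int64(-29)), (np.int64(17), np.int64(1), np.int64(-29)), (np.int64(17), np.int64(3), np.int64(-28)), (np.int64(17), np.int64(6), np.int64(-27)), (np.int64(1), np.int64(12), np.int64(9))]
244 [(np.int64(-1), np.int64(-10), np.int64(8)), (np.int64(14), np.int64(-4), np.int64(-27)), (np.int64(15), np.int64(-1), np.int64(-28)), (np.int64(16), np.int64(1), np.int64(-29)), (np.int64(15), np.int64(3), np.int64(-28)), (np.int64(15), np.int64(6), np.int64(-28)), (np.int64(-1), np.int64(12), np.int64(7))]
248 [(np.int64(-3), np.int64(-10), np.int64(7)), (np.int64(13), np.int64(-4), np.int64(-27)), (np.int64(13), np.int64(-1), np.int64(-28)), (np.int64(13), np.int64
[... 1120 characters left out ...]
(-10), np.int64(7)), (np.int64(11), np.int64(-4), np.int64(-41)), (np.int64(11), np.int64(-1), np.int64(-40)), (np.int64(11), np.int64(1), np.int64(-40)), (np.int64(11), np.int64(3), np.int64(-40)), (np.int64(11), np.int64(6), np.int64(-40)), (np.int64(-15), np.int64(12), np.int64(8))]
268 [(np.int64(-17), np.int64(-10), np.int64(8)), (np.int64(12), np.int64(-4), np.int64(-46)), (np.int64(12), np.int64(-1), np.int64(-46)), (np.int64(11), np.int64(1), np.int64(-44)), (np.int64(11), np.int64(3), np.int64(-44)), (np.int64(11), np.int64(6), np.int64(-44)), (np.int64(-16), np.int64(12), np.int64(7))]
open tip z [np.float64(0.285), np.float64(0.285), np.float64(0.285), np.float64(0.285)] tcp .2301
```

```bash
python3 - <<'E'
from h import *
c=load('s4');D=np.load('pics/s4.npy');s=get_state();R=toolR(s)
print('tcp px',proj(c,s['tcp_pos']),'tcp+35',proj(c,s['tcp_pos']+[0,0,.035]))
for v in range(136,166,2):
    print(v,[tuple(int(k) for k in (1000*dep(c,u,v,D[v,u])).round(0)) for u in (318,321,324,327,330)])
a=cv2.imread('pics/s4.png')[125:185,290:360];cv2.imwrite('pics/s4d.png',cv2.resize(a,None,fx=10,fy=10,interpolation=cv2.INTER_CUBIC))
E
```

```text
tcp px [323.33579369 157.27407486] tcp+35 [323.94685394 150.25332074]
136 [(341, 524, -1), (467, 324, 189), (481, 321, 198), (498, 313, 211), (507, 318, 212)]
138 [(348, 513, -1), (467, 325, 180), (482, 320, 190), (496, 318, 197), (515, 305, 215)]
140 [(355, 502, -1), (464, 332, 164), (485, 317, 183), (501, 309, 196), (514, 308, 203)]
142 [(360, 494, -4), (463, 334, 152), (483, 321, 170), (507, 299, 197), (517, 304, 199)]
144 [(367, 482, -4), (466, 331, 146), (489, 311, 171), (506, 302, 185), (515, 308, 185)]
146 [(374, 472, -5), (468, 327, 140), (480, 329, 145), (490, 333, 147), (438, 456, 38)]
148 [(383, 458, -1), (469, 328, 130), (485, 322, 142), (488, 339, 132), (447, 441, 42)]
150 [(422, 389, 55), (470, 327, 122), (488, 318, 136), (485, 347, 115), (451, 435, 38)]
152 [(458, 327, 106), (468, 332, 108), (473, 346, 101), (486, 347, 106), (449, 441, 22)]
154 [(460, 324, 99), (475, 321, 108), (477, 340, 97), (487, 346, 97), (454, 433, 19)]
156 [(459, 328, 86), (471, 330, 90), (481, 335, 92), (486, 350, 84), (483, 380, 61)]
158 [(465, 317, 87), (475, 323, 87), (481, 336, 81), (486, 351, 73), (487, 373, 58)]
160 [(460, 328, 67), (475, 324, 77), (482, 336, 72), (491, 343, 71), (493, 363, 58)]
162 [(466, 319, 66), (482, 313, 78), (486, 329, 69), (493, 340, 64), (501, 351, 60)]
164 [(471, 312, 63), (480, 318, 63), (491, 321, 67), (495, 338, 56), (507, 341, 61)]
```

View pics/s4d.png

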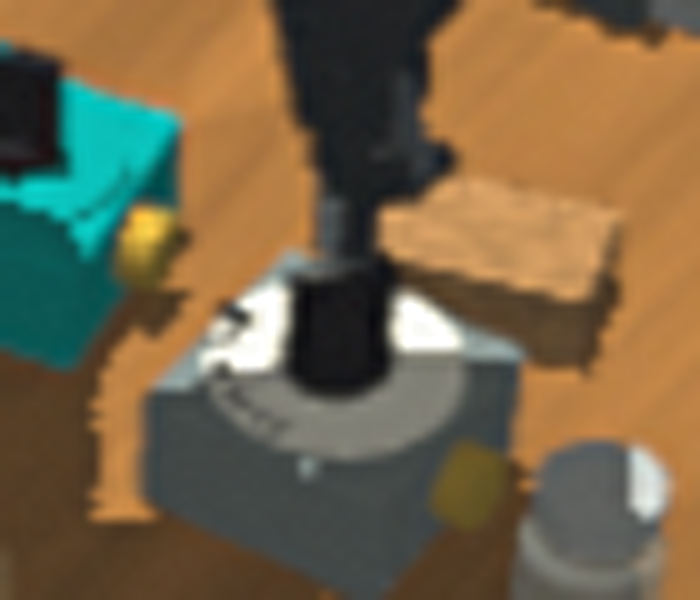

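Both views put the shut fingertips at z≈0.113, about 34 mm above the reported TCP. The depth map shows them just over the 108 mm bar top, with no contact. So the real tips lie about 34 mm behind the reported TCP. I'll open, go 34 mm lower while watching the force, and close again.

Emit:
drive_tool(plan=[[[0, 0, 0, 0, 0], [0, 0, 0, 0, -0.2], [0, 0, 0, 0, -0.2], [0, 0, 0, 0, -0.2], [0, 0, 0.006, 0, -0.2], [0, 0, 0.014, 0, -0.2], [0, 0, 0.022, 0, -0.2], [0, 0, 0.028, 0, -0.2], [0, 0, 0.032, 0, -0.2], [0, 0, 0.033, 0, -0.2], [0, 0, 0.033, 0, -0.2]]])

```text
clock: 4.0
tcp_pos: [0.4754, 0.3399, 0.0458]
tool_rot: [-180.0, -0.0, -125.5]
contact_force: [0.3, 0.4, 0.0]
width: 0.601
```

Emit:
drive_tool(plan=[[[0, 0, 0, 0, 0.2], [0, 0, 0, 0, 0.5], [0, 0, 0, 0, 0.8], [0, 0, 0, 0, 1], [0, 0, 0, 0, 1], [0, 0, 0, 0, 1]]], grip_force=40)

```text
clock: 4.5
tcp_pos: [0.4758, 0.3399, 0.0461]
tool_rot: [-180.0, 0.0, -125.5]
contact_force: [1.9, -3.7, 6.1]
width: 0.129
```

```bash
python3 - <<'E'
from h import *
s=get_state();print(s['tcp_pos'],s['tool_rot'],s['contact_force'],s['ft_torque'],s['width'])
c,p,d=snap('wrist','w5')
E
```

```text
[0.47579735 0.33990728 0.04614414] [-1.79963783e+02  1.79388771e-02 -1.25495087e+02] [ 1.92214089 -3.71044865  6.13088013] [-0.65183354 -0.36672704 -0.03076544] 0.12947417645654793
```

View pics/w5.png

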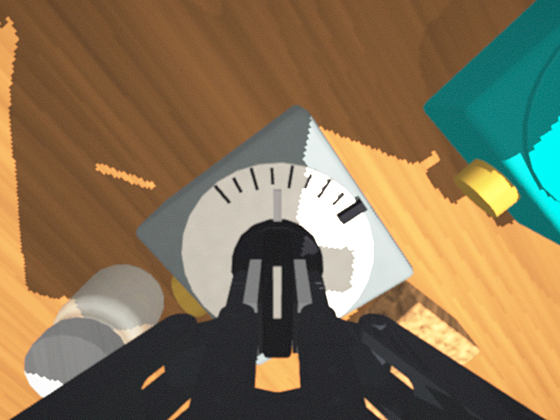

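The grip is good: width 11 mm, and the pads are on the bar. The small upward force probably comes from the collar, so I'll lift 2 mm and turn about 50°, then check.

Emit:
drive_tool(plan=[[[0, 0, -0.002, 0, 1], [0, 0, -0.002, 3, 1], [0, 0, -0.002, 8, 1], [0, 0, -0.002, 13, 1], [0, 0, -0.002, 18, 1], [0, 0, -0.002, 23, 1], [0, 0, -0.002, 28, 1]]])

```text
clock: 5.13
tcp_pos: [0.4755, 0.3398, 0.0469]
tool_rot: [-180.0, -0.0, -153.7]
contact_force: [5.8, 3.4, -23.7]
width: 0.136
```

Emit:
drive_tool(plan=[[[0, 0, 0, 5, 1], [0, 0, 0, 10, 1], [0, 0, 0, 15, 1], [0, 0, 0, 20, 1], [0, 0, 0, 23, 1], [0, 0, 0, 25, 1], [0, 0, 0, 25, 1], [0, 0, 0, 25, 1]]])

```text
clock: 5.8
tcp_pos: [0.4755, 0.34, 0.0467]
tool_rot: [-180.0, -0.0, -178.7]
contact_force: [2.9, 1.4, -5.4]
width: 0.13
```

```bash
python3 - <<'E'
from h import *
s=get_state();print(s['tcp_pos'],s['tool_rot'],s['contact_force'],s['ft_torque'],s['width'])
c,p,d=snap('wrist','w6')
a=cv2.imread('pics/w6.png')[100:360,150:450];cv2.imwrite('pics/w6c.png',cv2.resize(a,None,fx=2.6,fy=2.3,interpolation=cv2.INTER_CUBIC))
E
```

```text
[0.4754868  0.34000359 0.04674964] [-1.79983421e+02 -1.29891545e-02 -1.78680404e+02] [ 2.85351156  1.40057941 -5.40095782] [ 0.45624681 -0.22483877 -0.06699882] 0.13029347219186305
```

View pics/w6c.png

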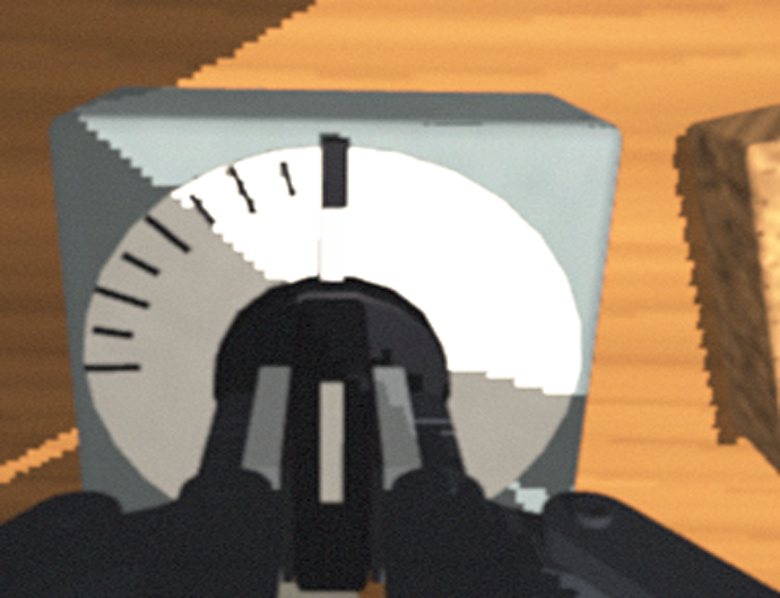

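The pointer is almost under the mark: mark centre at column 335, pointer at 331 in the crop. Next I'll measure the residual angle.

```bash
python3 - <<'E'
from h import *
c=load('w6');p=cv2.imread('pics/w6.png').astype(int)
g=p.sum(2)
for v in range(160,226,4): print(v,' '.join(f'{x//3:3d}' for x in g[v,266:292]))
P=lambda x,y:(150+x/2.6,100+y/2.3)
a=lambda d:np.degrees(np.arctan2(-d[1],-d[0]))
# disc centre by edges left,right at z .0585
E
```

```text
160 204 204 203 202 205 201 173 102  50  40  34  31  33  35  45  66  72  92 144 196 206 202 205 205 205 205
164 232 239 246 250 253 254 247 167  86  63  62  60  61  62  60  58  52 100 202 252 251 248 241 233 227 225
168 255 255 255 255 255 255 255 215  89  54  57  62  59  61  56  60  52 142 255 255 255 255 255 255 255 255
172 255 255 255 255 255 255 255 217  92  60  55  60  60  56  66  56  50 142 255 255 255 255 255 255 255 255
176 255 255 255 255 255 255 255 215  89  56  60  61  58  58  58  52  47 148 255 255 255 255 255 255 255 255
180 255 255 255 255 255 255 255 217  75  50  55  54  57  56  57  51  51 151 255 255 255 255 255 255 255 255
184 255 255 255 255 255 255 255 216  76  48  55  59  58  60  58  55  48 147 255 255 255 255 255 255 255 255
188 255 255 255 255 255 255 255 217  74  48  46  52  53  52  51  44  53 156 255 255 255 255 255 255 255 255
192 255 255 255 255 255 255 255 251 255 255 255 255 255 255 255 255 255 255 255 255 255 255 255 255 255 255
196 255 255 255 255 255 255 255 250 253 254 254 254 254 253 254 255 255 255 255 255 255 255 255 255 255 255
200 255 255 255 255 255 255 255 250 253 254 254 254 253 254 254 255 255 255 255 255 255 255 255 255 255 255
204 255 255 255 255 255 255 242 243 254 254 254 254 253 253 254 255 255 255 255 255 255 255 255 255 255 255
208 255 255 255 255 255 255 230 242 255 254 254 254 253 253 254 255 255 255 255 255 255 255 255 255 255 255
212 255 255 255 255 255 255 231 242 254 254 254 254 253 253 254 255 255 255 255 255 255 255 255 255 255 255
216 255 255 255 255 255 255 232 242 255 254 254 254 253 253 254 255 255 255 255 255 255 255 255 255 255 255
220 251 216 164 133 122  89  97 207 255 255 255 255 255 255 255 253 169 118 121 130 158 204 246 255 255 255
224  28  32  34  30  26  28  28  33  21  29  27  24  25  30  25  25  29  27  30  27  34  25  24  33  22  23
```

The pointer is still about 1° short of the mark: pointer offset -1.2 px, box edge tilted 1.3°, and 0.7° from the earlier angles. I'll add 1.1° and release.

Emit:
drive_tool(plan=[[[0, 0, 0, 0.6, 1], [0, 0, 0, 1.1, 1], [0, 0, 0, 1.1, 1], [0, 0, 0, 1.1, 1], [0, 0, 0, 1.1, 0.6], [0, 0, 0, 1.1, 0.2], [0, 0, 0, 1.1, 0], [0, 0, 0, 1.1, 0], [0, 0, -0.02, 1.1, 0], [0, 0, -0.05, 1.1, -0.5], [0, 0, -0.09, 1.1, -1], [0, 0, -0.12, 1.1, -1]]])

```text
clock: 6.85
tcp_pos: [0.4756, 0.3401, 0.1691]
tool_rot: [-180.0, 0.0, -179.8]
contact_force: [0.8, 1.0, -0.6]
width: 0.903
```

Emit:
drive_tool(plan=[[[0, 0, -0.03, 0, -1], [0, 0, -0.04, 0, -1], [0, 0, -0.04, 0, -1], [0, 0, -0.04, 0, -1]]])

```text
clock: 7.18
tcp_pos: [0.4755, 0.3401, 0.2091]
tool_rot: [180.0, 0.0, -179.8]
contact_force: [0.2, 0.2, -1.0]
width: 0.999
```

```bash
python3 - <<'E'
from h import *
s=get_state();print(s['tcp_pos'],s['tool_rot'],s['contact_force'],s['joints'],s['width'])
c,p,d=snap('wrist','w7')
print('axis px',proj(c,np.array([.4735,.3405,.058])))
a=cv2.imread('pics/w7.png')[80:260,180:380];cv2.imwrite('pics/w7c.png',cv2.resize(a,None,fx=4,fy=3.3,interpolation=cv2.INTER_CUBIC))
E
```

```text
[0.47552144 0.34006327 0.20913804] [ 1.79980530e+02  4.56343209e-02 -1.79764311e+02] [ 0.16308796  0.21181832 -0.97121871] [ 3.26045545e+01  2.16491728e+01  9.96557173e+01 -9.35200927e-03
  5.86461431e+01 -5.76262793e+01] 0.9992248832670794
axis px [277.20053254 180.2396795 ]
```

View pics/w7c.png

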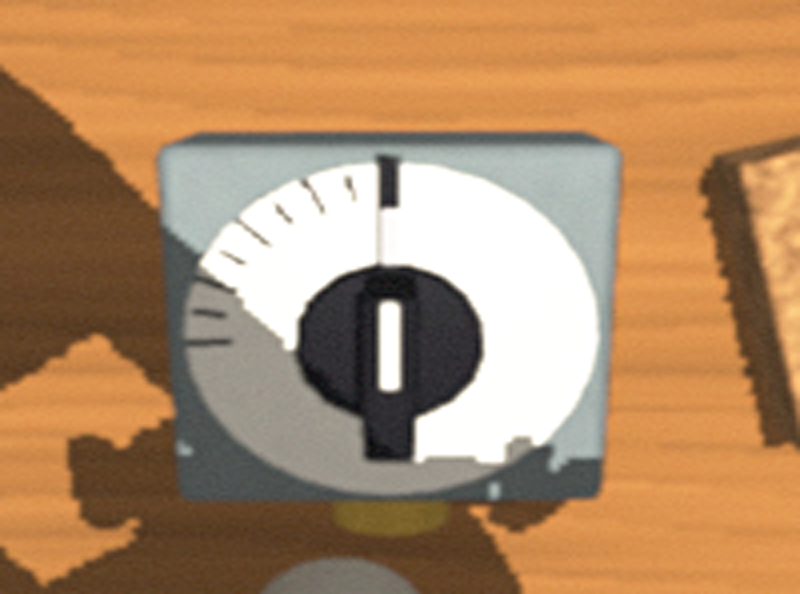

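The pointer is at the mark: pointer, mark and bar line are all at crop column ≈388. Next is the magazine: I'll move above it and view.

Emit:
drive_tool(plan=[[[0, -0.015, -0.02, 0, -1], [-0.005, -0.045, -0.05, 0.5, -1], [-0.015, -0.08, -0.08, 1, -1], [-0.025, -0.115, -0.11, 2, -1], [-0.035, -0.15, -0.12, 3, -1], [-0.045, -0.185, -0.12, 4, -1], [-0.055, -0.22, -0.12, 4.5, -1], [-0.065, -0.255, -0.12, 4.5, -1], [-0.075, -0.29, -0.12, 4.5, -1], [-0.085, -0.325, -0.12, 4.5, -1], [-0.095, -0.355, -0.12, 4.5, -1], [-0.105, -0.37, -0.12, 4.5, -1]]])

```text
clock: 8.23
tcp_pos: [0.5813, -0.0331, 0.3263]
tool_rot: [-179.9, -0.2, 175.6]
contact_force: [0.5, -0.1, 0.5]
width: 1.003
```

Emit:
drive_tool(plan=[[[0, 0, 0, 0, -1], [0, 0, 0, 0, -1], [0, 0, 0, 0, -1]]])

```text
clock: 8.48
tcp_pos: [0.5807, -0.0323, 0.3251]
tool_rot: [-179.9, -0.3, 175.6]
contact_force: [0.1, 0.3, -0.5]
width: 1.002
```

```bash
python3 - <<'E'
from h import *
s=get_state();print(s['tcp_pos'],s['tool_rot'],s['contact_force'],s['joints'],abs(s['dq']).max())
c,p,d=snap('wrist','w8');snap('top','t8');snap('scene','s8')
E
```

```text
[ 0.5807249  -0.03231202  0.32507729] [-179.94661116   -0.33802892  175.62015973] [ 0.13331554  0.26580916 -0.48771993] [-6.12659414e+00  1.62670181e+01  9.07398970e+01 -6.64611254e-02
  7.33293400e+01 -9.17276588e+01] 0.9926777063315396
```

View pics/w8.png

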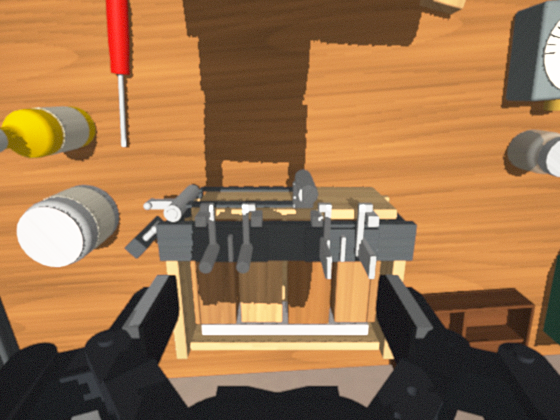

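```bash
python3 - <<'E'
from h import *
a=cv2.imread('pics/w8.png')[165:285,130:420];cv2.imwrite('pics/w8c.png',cv2.resize(a,None,fx=2.7,fy=2.7*1.8,interpolation=cv2.INTER_CUBIC))
a=cv2.imread('pics/w8.png')[165:285,180:330];cv2.imwrite('pics/w8d.png',cv2.resize(a,None,fx=5,fy=5,interpolation=cv2.INTER_CUBIC))
a=cv2.imread('pics/w8.png')[165:285,270:420];cv2.imwrite('pics/w8e.png',cv2.resize(a,None,fx=5,fy=5,interpolation=cv2.INTER_CUBIC))
E
```

```text
(no output)
```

View pics/w8d.png

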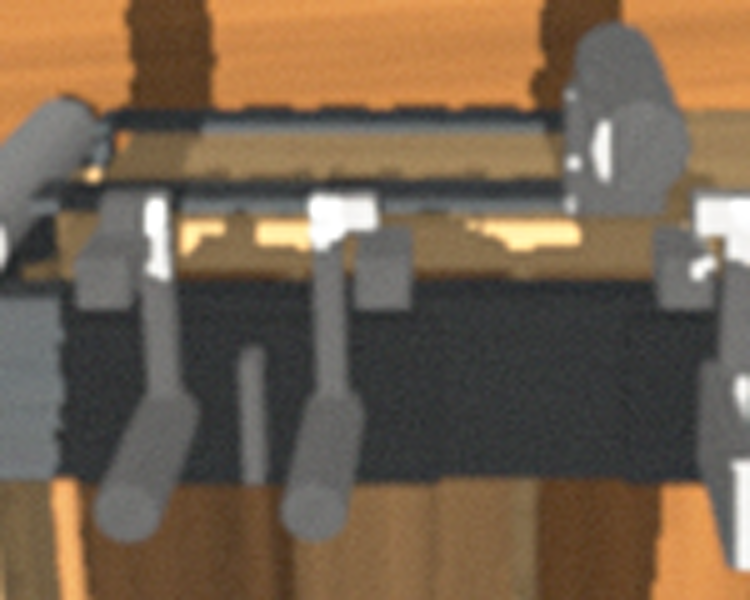

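View pics/w8e.png

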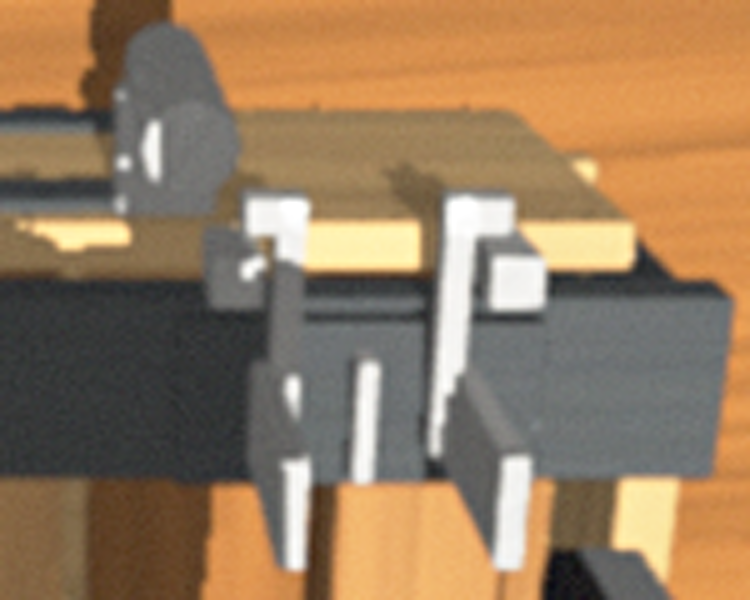

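In the wrist view the round posts' tops are at (205.6,267.6) and (243,267.6). The tabs' tops are at (329,267.6) and (372.6,267), and the grip post's top is at (308,193). I'll triangulate against the top view and depth.

```bash
python3 - <<'E'
from h import *
w=load('w8');t=camera_info('top');D=np.load('pics/w8.npy')
W={'pR':(205.6,267.6),'pL':(243,267.6),'tR':(329,267.6),'tL':(372.6,267),'grip':(308,193)}
C={'pR':(456,385),'pL':(388,384),'tR':(236,374),'tL':(157,370),'grip':(272,492)}
H={'pR':.182,'pL':.182,'tR':.182,'tL':.182,'grip':.175}
q={}
for k in W:
    c1=(225+C[k][0]/6,100+C[k][1]/6);u,v=W[k]
    X,r=tri([(w,u,v),(t,*c1)]);q[k]=onz(w,u,v,H[k])
    print(k,'tri',X.round(4),r,'wristonz',q[k].round(4),'dep',dep(w,u,v,D[int(round(v)),int(round(u))]).round(4))
pm=(q['pR']+q['pL'])/2;tm=(q['tR']+q['tL'])/2
d=tm-pm;print(pm,tm,np.linalg.norm(d),'yaw',np.degrees(np.arctan2(-d[0],d[1])),'post sep',np.linalg.norm(q['pR']-q['pL']),np.linalg.norm(q['tR']-q['tL']))
# rail edges slope from px
y=np.arctan2(-d[0],d[1]);ex=np.array([np.cos(y),np.sin(y),0]);ey=np.array([-np.sin(y),np.cos(y),0])
o=(pm+tm)/2-.036*ex;print('mag origin',o,'grip in mag',(q['grip']-o)@ex,(q['grip']-o)@ey)
E
```

```text
pR tri [ 0.666  -0.1137  0.1755] [[0.5, 0.4], [0.1, 0.1]] wristonz [ 0.6622 -0.1124  0.182 ] dep [ 0.6619 -0.1122  0.1825]
pL tri [ 0.6672 -0.0743  0.1782] [[0.2, 0.1], [0.1, 0.0]] wristonz [ 0.6651 -0.0739  0.182 ] dep [ 0.6649 -0.0739  0.1823]
tR tri [0.6761 0.0144 0.1747] [[-0.9, 0.4], [-0.3, 0.1]] wristonz [0.6717 0.0145 0.182 ] dep [ 0.4994 -0.0257  0.5012]
tL tri [0.679  0.06   0.1753] [[-1.0, 0.8], [-0.3, 0.2]] wristonz [0.6744 0.0592 0.182 ] dep [0.6743 0.0592 0.1823]
grip tri [6.255e-01 2.000e-04 7.410e-02] [[-3.0, 3.4], [-1.1, 1.2]] wristonz [ 0.5924 -0.0028  0.175 ] dep [ 0.5922 -0.0028  0.1759]
[ 0.66361119 -0.09313391  0.182     ] [0.67309282 0.03683745 0.182     ] 0.13031675411652135 yaw -4.172435652505835 post sep 0.03855259531969668 0.04485407582281658
mag origin [ 0.63244742 -0.02552893  0.182     ] grip in mag -0.04155078393355459 0.019773134989500566
```

The measurements agree with the text: catches 130.3 mm apart, grip post at (-41.5, 19.8) mm in the magazine frame, yaw -4.2°, and depth heights 182 and 176 mm. The round catch is at (0.6636, -0.0931). I'll move above it.

```bash
python3 - <<'E'
from h import *
s=get_state();print(s['tcp_pos'],s['tool_rot'],rel(s,[.6636,-.0931,.20]))
E
```

```text
[ 0.58091366 -0.03182005  0.32610573] [-179.93340569   -0.23907577  175.7050683 ] [-0.08756887 -0.05476925  0.12580518]
```

Emit:
drive_tool(plan=[[[-0.01, -0.006, 0.01, 0, -1], [-0.03, -0.02, 0.03, 0, -1], [-0.055, -0.035, 0.06, 0, -1], [-0.075, -0.047, 0.09, 0, -1], [-0.085, -0.053, 0.112, 0, -1], [-0.0875, -0.055, 0.122, 0, -1], [-0.0875, -0.055, 0.126, 0, -1], [-0.0875, -0.055, 0.126, 0, -1], [-0.0875, -0.055, 0.126, 0, -1], [-0.0875, -0.055, 0.126, 0, -1]]])

```text
clock: 9.47
tcp_pos: [0.664, -0.0929, 0.2017]
tool_rot: [-179.9, -0.1, 175.7]
contact_force: [0.4, -0.3, 1.0]
width: 1.002
```

```bash
python3 - <<'E'
from h import *
s=get_state();print(s['tcp_pos'],s['tool_rot'],abs(s['dq']).max(),rel(s,[.6636,-.0931,.114]))
c,p,d=snap('wrist','w9')
a=cv2.imread('pics/w9.png')[150:350,120:440];cv2.imwrite('pics/w9c.png',cv2.resize(a,None,fx=2.5,fy=2.5,interpolation=cv2.INTER_CUBIC))
E
```

```text
[ 0.66397014 -0.09286814  0.20166226] [-1.79921703e+02 -1.02582212e-01  1.75738263e+02] 0.13555259751008703 [ 0.00019494 -0.00013893  0.08766302]
```

View pics/w9c.png

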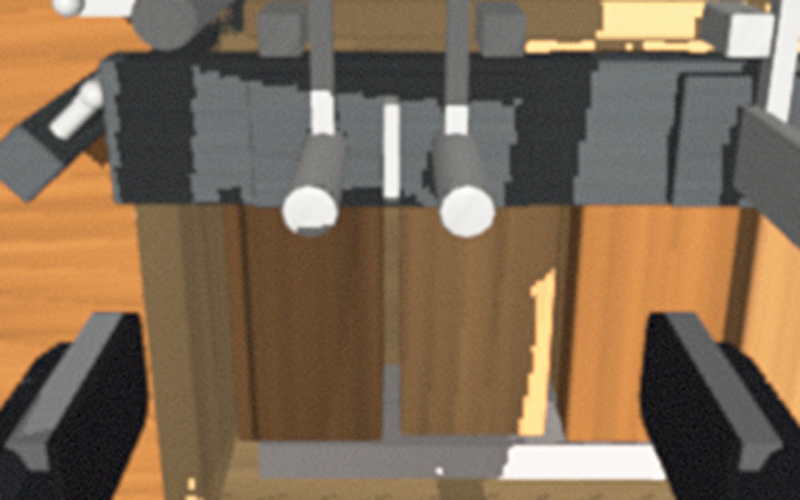

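```bash
python3 - <<'E'
from h import *
c=load('w9');s=get_state();R=toolR(s);D=np.load('pics/w9.npy')
a,b=onz(c,244,234,.182),onz(c,306.8,234,.182)
print(a,b,np.linalg.norm(a-b),(a+b)/2,'tool',R.T@((a+b)/2-s['tcp_pos']))
print('stripe',R.T@(dep(c,276.4,210,D[210,276])-s['tcp_pos']), 'fingers',[R.T@(dep(c,u,280,D[280,u])-s['tcp_pos']) for u in (165,170,385,390)])
E
```

```text
[ 0.66167931 -0.11279004  0.182     ] [ 0.66449171 -0.07448869  0.182     ] 0.03840446110441102 [ 0.66308551 -0.09363937  0.182     ] tool [ 0.00082426 -0.00071347  0.0196459 ]
stripe [ 0.00130944 -0.00018685  0.06386473] fingers [array([ 0.01191294, -0.04434708, -0.05419079]), array([ 0.01207727, -0.04225594, -0.05447139]), array([ 0.01245572,  0.04302554, -0.05505136]), array([ 0.01183113,  0.04540249, -0.05397627])]
```

```bash
python3 - <<'E'
from h import *
c=load('w9');D=np.load('pics/w9.npy')
for u,v in[(248,170),(249,192),(303,170),(303,196),(232,162),(276,210)]: print(u,v,dep(c,u,v,D[v,u]).round(3))
E
```

```text
248 170 [ 0.631 -0.111  0.139]
249 192 [ 0.647 -0.112  0.139]
303 170 [ 0.634 -0.072  0.138]
303 196 [ 0.653 -0.073  0.139]
232 162 [ 0.624 -0.121  0.142]
276 210 [ 0.663 -0.093  0.138]
```

The jaw arms' tops are at 139 mm and the posts reach 182 mm. I'll lower until the tips are at about 152 mm and squeeze.

Emit:
drive_tool(plan=[[[0, -0.0005, 0.015, 0, -1], [0.0005, -0.0005, 0.04, 0, -1], [0.0005, -0.0005, 0.065, 0, -1], [0.0005, -0.0005, 0.082, 0, -1], [0.0005, -0.0005, 0.089, 0, -1], [0.0005, -0.0005, 0.0895, 0, -1], [0.0005, -0.0005, 0.0895, 0, -1], [0.0005, -0.0005, 0.0895, 0, -1]]])

```text
clock: 10.18
tcp_pos: [0.6643, -0.0936, 0.1139]
tool_rot: [-179.9, 0.0, 175.7]
contact_force: [0.6, -0.1, -0.2]
width: 1.004
```

Emit:
drive_tool(plan=[[[0, 0, 0, 0, -0.6], [0, 0, 0, 0, -0.3], [0, 0, 0, 0, 0], [0, 0, 0, 0, 0.3], [0, 0, 0, 0, 0.6], [0, 0, 0, 0, 1], [0, 0, 0, 0, 1], [0, 0, 0, 0, 1], [0, 0, 0, 0, 1], [0, 0, 0, 0, 1]]], grip_force=50)

```text
clock: 11.02
tcp_pos: [0.665, -0.0938, 0.1153]
tool_rot: [-179.9, 0.1, 175.7]
contact_force: [-3.0, 0.5, 14.9]
width: 0.348
```

```bash
python3 - <<'E'
from h import *
s=get_state();print(s['tcp_pos'],s['tool_rot'],s['contact_force'],s['width']*85)
c,p,d=snap('wrist','w10')
a=cv2.imread('pics/w10.png')[120:360,120:440];cv2.imwrite('pics/w10c.png',cv2.resize(a,None,fx=2.5,fy=2.5,interpolation=cv2.INTER_CUBIC))
E
```

```text
[ 0.66501831 -0.09379975  0.11531845] [-1.79891278e+02  1.39407673e-01  1.75742367e+02] [-3.03984369  0.52699177 14.93338758] 29.572636952291727
```

View pics/w10c.png

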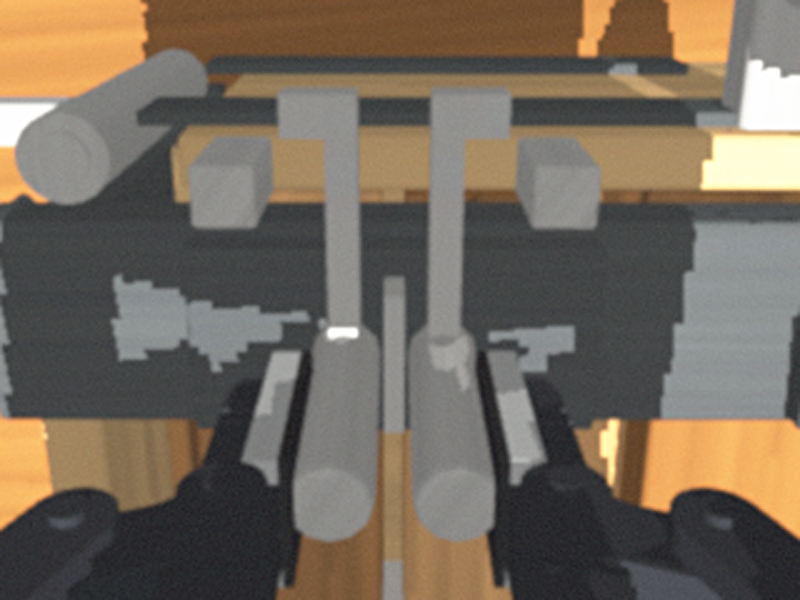

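The jaws are fully in and symmetric. The gap between the posts is about 6 mm (34 - 2×14), and the arms stand 52 and 51 px from the centre stripe. I'll release and go to the flat catch.

Emit:
drive_tool(plan=[[[0, 0, 0, 0, 0.3], [0, 0, 0, 0, -0.3], [0, 0, 0, 0, -1], [0, 0, 0, 0, -1], [0, 0, 0, 0, -1], [0, 0, -0.03, 0, -1], [0, 0, -0.065, 0, -1], [0, 0.015, -0.08, 0, -1], [0, 0.05, -0.08, 0, -1], [0, 0.09, -0.08, 0, -1], [0, 0.12, -0.08, 0, -1], [0, 0.13, -0.08, 0, -1]]])

```text
clock: 12.07
tcp_pos: [0.6746, 0.0401, 0.1954]
tool_rot: [-180.0, 0.2, 175.9]
contact_force: [-0.1, 0.1, 0.5]
width: 1.003
```

Emit:
drive_tool(plan=[[[0, 0, 0, 0, -1], [0, 0, 0, 0, -1], [0, 0, 0, 0, -1], [0, 0, 0, 0, -1]]])

```text
clock: 12.4
tcp_pos: [0.6746, 0.0387, 0.1954]
tool_rot: [-179.9, 0.2, 175.8]
contact_force: [-1.1, -0.5, 0.6]
width: 1.002
```

```bash
python3 - <<'E'
from h import *
s=get_state();print(s['tcp_pos'],s['tool_rot'],abs(s['dq']).max(),rel(s,[.6731,.0368,.113]))
c,p,d=snap('wrist','w11')
a=cv2.imread('pics/w11.png')[120:340,80:440];cv2.imwrite('pics/w11c.png',cv2.resize(a,None,fx=2.2,fy=2.2,interpolation=cv2.INTER_CUBIC))
E
```

```text
[0.67457632 0.03868937 0.19537667] [-1.79936204e+02  1.62752208e-01  1.75798656e+02] 0.23321938983753618 [ 0.00156792 -0.00190073  0.08237472]
```

View pics/w11c.png

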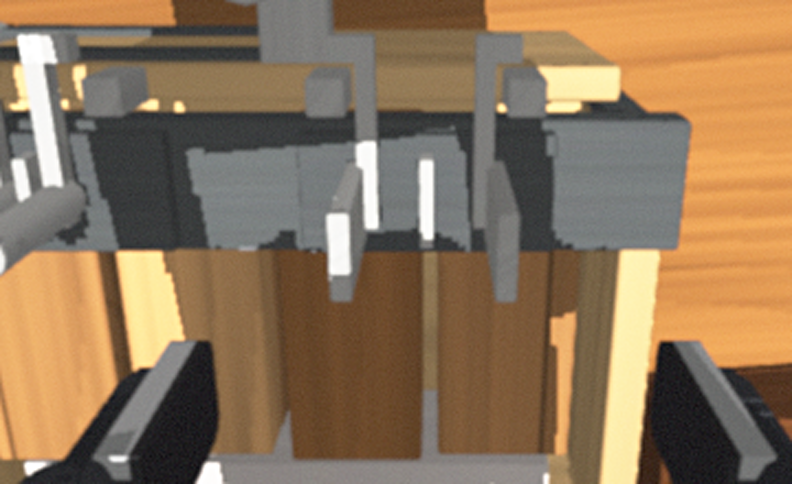

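The tab tops are at crop (340,255) and (508,255), middle column 424 against 436 for the fingers. That needs about -2.2 mm in y. I'll lower and squeeze.

Emit:
drive_tool(plan=[[[0.001, -0.002, 0.01, 0, -1], [0.0015, -0.0022, 0.035, 0, -1], [0.0015, -0.0022, 0.06, 0, -1], [0.0015, -0.0022, 0.077, 0, -1], [0.0015, -0.0022, 0.082, 0, -1], [0.0015, -0.0022, 0.082, 0, -1], [0.0015, -0.0022, 0.082, 0, -1], [0.0015, -0.0022, 0.082, 0, -1]]])

```text
clock: 13.12
tcp_pos: [0.674, 0.0362, 0.1146]
tool_rot: [-179.9, 0.3, 175.8]
contact_force: [0.1, -0.6, 0.4]
width: 1.002
```

Emit:
drive_tool(plan=[[[0, 0, 0, 0, -0.6], [0, 0, 0, 0, -0.3], [0, 0, 0, 0, 0], [0, 0, 0, 0, 0.3], [0, 0, 0, 0, 0.6], [0, 0, 0, 0, 1], [0, 0, 0, 0, 1], [0, 0, 0, 0, 1], [0, 0, 0, 0, 1], [0, 0, 0, 0, 1]]], grip_force=50)

```text
clock: 13.95
tcp_pos: [0.6746, 0.0359, 0.116]
tool_rot: [-179.9, 0.4, 175.8]
contact_force: [-3.3, -2.9, 13.1]
width: 0.357
```

```bash
python3 - <<'E'
from h import *
s=get_state();print(s['tcp_pos'],s['tool_rot'],s['contact_force'],s['width']*85)
c,p,d=snap('wrist','w12')
a=cv2.imread('pics/w12.png')[120:360,120:440];cv2.imwrite('pics/w12c.png',cv2.resize(a,None,fx=2.5,fy=2.5,interpolation=cv2.INTER_CUBIC))
E
```

```text
[0.6746419  0.03593236 0.11595473] [-179.93203473    0.36397939  175.77445522] [-3.31612532 -2.89426573 13.09567128] 30.325882316748544
```

View pics/w12c.png

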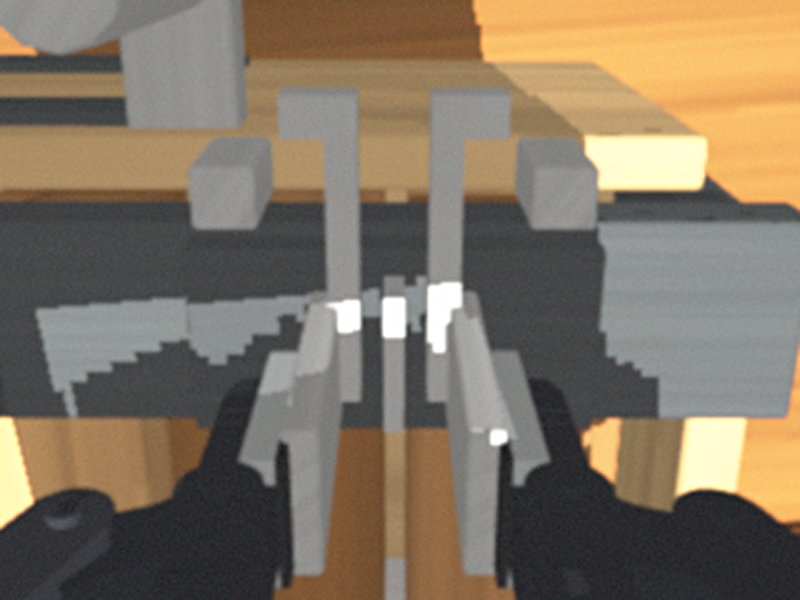

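The flat catch is also fully in and symmetric, with its arms 52 and 51 px from the stripe, the same as the round one. Next I'll release, lift and turn the tool half round, so that the last joint has range to follow the gate. Then I'll move over the grip post.

Emit:
drive_tool(plan=[[[0, 0, 0, 0, 0.3], [0, 0, 0, 0, -0.3], [0, 0, 0, 0, -1], [0, 0, 0, 0, -1], [0, 0, 0, 0, -1], [0, 0, -0.03, 0, -1], [0, 0, -0.065, 0, -1], [0, 0, -0.1, 5, -1], [0.01, 0, -0.12, 12, -1], [0.03, -0.01, -0.12, 19, -1], [0.05, -0.02, -0.12, 26, -1], [0.07, -0.03, -0.12, 33, -1]]])

```text
clock: 15.0
tcp_pos: [0.6012, 0.0113, 0.2361]
tool_rot: [179.8, 0.4, 142.5]
contact_force: [-0.5, 0.1, -0.4]
width: 1.0
```

Emit:
drive_tool(plan=[[[0, 0, 0, 7, -1], [0, 0, 0, 14, -1], [0, 0, 0, 21, -1], [0, 0, 0, 28, -1], [0, 0, 0, 35, -1], [0, 0, 0, 42, -1], [0, 0, 0, 49, -1], [0, 0, 0, 56, -1], [0, 0, 0, 63, -1], [0, 0, 0, 70, -1], [0, 0, 0, 77, -1], [0, 0, 0, 84, -1]]])

```text
clock: 16.0
tcp_pos: [0.6013, 0.0113, 0.2362]
tool_rot: [179.6, -0.1, 58.1]
contact_force: [0.8, 0.3, 0.3]
width: 1.001
```

Emit:
drive_tool(plan=[[[0, 0, 0, 7, -1], [0, 0, 0, 14, -1], [0, 0, 0, 21, -1], [0, 0, 0, 28, -1], [0, 0, 0, 35, -1], [0, 0, 0, 42, -1], [0, 0, 0, 49, -1], [0, 0, 0, 56, -1], [0, 0, 0, 63, -1], [0, 0, 0, 63, -1]]])

```text
clock: 16.83
tcp_pos: [0.6013, 0.0114, 0.2364]
tool_rot: [179.9, -0.5, -5.3]
contact_force: [-0.3, -1.1, -0.2]
width: 0.998
```

```bash
python3 - <<'E'
from h import *
s=get_state();print(s['tcp_pos'],s['tool_rot'],s['joints'],rel(s,[.592,-.003,.2]))
E
```

```text
[0.60132978 0.01136937 0.23641197] [179.94637857  -0.45449043  -5.26783881] [-1.74978702e+00  2.13207389e+01  9.59772978e+01 -9.19874732e-02
  6.22516500e+01  9.35607729e+01] [-0.00825968  0.01513124  0.03636177]
```

Emit:
drive_tool(plan=[[[-0.004, 0.008, 0.01, -0.5, -1], [-0.008, 0.015, 0.025, -1, -1], [-0.008, 0.015, 0.03, -1, -1], [-0.008, 0.015, 0.03, -1, -1], [-0.008, 0.015, 0.03, -1, -1]]])

```text
clock: 17.25
tcp_pos: [0.5925, -0.0027, 0.2066]
tool_rot: [179.9, -0.5, -4.2]
contact_force: [0.2, -0.2, 0.4]
width: 0.997
```

```bash
python3 - <<'E'
from h import *
s=get_state();print(s['tcp_pos'],s['tool_rot'])
c,p,d=snap('wrist','w13')
E
```

```text
[ 0.59249729 -0.00269146  0.20661345] [179.94509858  -0.45197945  -4.18271865]
```

View pics/w13.png

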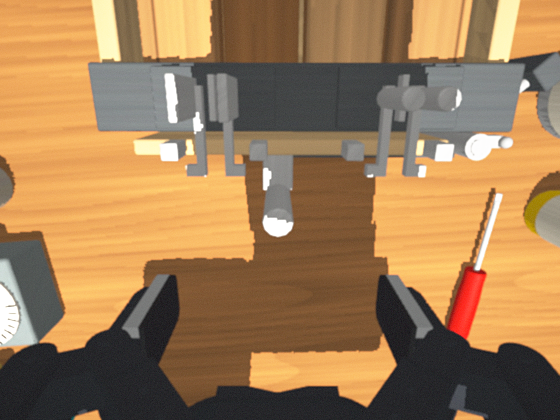

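The post top is at (278,223), both catches stay squeezed, and the gate is still shut.

```bash
python3 - <<'E'
from h import *
c=load('w13');D=np.load('pics/w13.npy');s=get_state()
print(onz(c,278,223,.175),dep(c,278,223,D[223,278]),dep(c,278,200,D[200,278]))
for X in ([.592,-.003,.1],[.592,-.003,.097]):print(rel(s,X))
E
```

```text
[ 0.59358058 -0.0031984   0.175     ] [ 0.59397254 -0.00322301  0.17604871] [ 0.60376223 -0.00399002  0.1576592 ]
[-0.00169666  0.00032682  0.10695735]
[-0.00172245  0.00032385  0.10995724]
```

Emit:
drive_tool(plan=[[[0, 0, 0.015, 0, -1], [-0.0007, 0.0003, 0.045, 0, -0.6], [-0.0007, 0.0003, 0.075, 0, -0.4], [-0.0007, 0.0003, 0.098, 0, -0.4], [-0.0007, 0.0003, 0.107, 0, -0.4], [-0.0007, 0.0003, 0.108, 0, -0.4], [-0.0007, 0.0003, 0.108, 0, -0.4], [-0.0007, 0.0003, 0.108, 0, -0.4]]], grip_force=50)

```text
clock: 17.97
tcp_pos: [0.5942, -0.003, 0.1006]
tool_rot: [179.9, -0.6, -4.2]
contact_force: [-0.9, 0.9, 0.2]
width: 0.703
```

Emit:
drive_tool(plan=[[[0, 0, 0, 0, 0], [0, 0, 0, 0, 0.4], [0, 0, 0, 0, 0.8], [0, 0, 0, 0, 1], [0, 0, 0, 0, 1], [0, 0, 0, 0, 1], [0, 0, 0, 0, 1]]], grip_force=50)

```text
clock: 18.55
tcp_pos: [0.595, -0.0032, 0.1016]
tool_rot: [179.9, -0.7, -4.2]
contact_force: [-1.6, -1.1, 8.9]
width: 0.218
```

```bash
python3 - <<'E'
from h import *
s=get_state();print(s['tcp_pos'],s['tool_rot'],s['contact_force'],s['width']*85)
c,p,d=snap('wrist','w14')
# arc plan in tool axes
yaw=np.radians(-4.17);ey=np.array([-np.sin(yaw),np.cos(yaw)]);ex=np.array([np.cos(yaw),np.sin(yaw)])
o=np.array([.6324,-.0255]);H=o-.135*ey;P=s['tcp_pos'][:2];r=P-H
print('H',H,'post in mag from hinge',r@ex,r@ey)
R=toolR(s)
for th in np.arange(.05,1.41,.05):
    Q=np.array([[np.cos(th),-np.sin(th)],[np.sin(th),np.cos(th)]])
    d=R.T@np.r_[Q@r-r,0]; w=H+Q@r
    print(round(th,2),d.round(4),-np.degrees(th).round(1),w.round(3))
E
```

```text
[ 0.59504644 -0.00317429  0.1016064 ] [179.94243104  -0.72595867  -4.17555689] [-1.60415803 -1.07725133  8.89393633] 18.51060832173812
H [ 0.62258334 -0.16014261] post in mag from hinge -0.03887810486649288 0.15455040765824746
0.05 [-0.0077  0.0021 -0.0001] -2.9 [ 0.587 -0.005]
0.1 [-0.0152  0.0047 -0.0002] -5.7 [ 0.58  -0.007]
0.15 [-0.0227  0.0075 -0.0003] -8.6 [ 0.572 -0.009]
0.2 [-0.0299  0.0108 -0.0004] -11.5 [ 0.564 -0.012]
0.25 [-0.037   0.0144 -0.0005] -14.3 [ 0.557 -0.015]
0.3 [-0.0439  0.0184 -0.0005] -17.2 [ 0.55  -0.018]
0.35 [-0.0506  0.0227 -0.0006] -20.1 [ 0.543 -0.022]
0.4 [-0.0571  0.0273 -0.0007] -22.9 [ 0.536 -0.026]
0.45 [-0.0633  0.0323 -0.0008] -25.8 [ 0.53  -0.031]
0.5 [-0.0693  0.0376 -0.0008] -28.6 [ 0.523 -0.036]
0.55 [-0.075   0.0431 -0.0009] -31.5 [ 0.517 -0.041]
0.6 [-0.0805  0.049  -0.001 ] -34.4 [ 0.511 -0.046]
0.65 [-0.0856  0.0551 -0.001 ] -37.2 [ 0.506 -0.052]
0.7 [-0.0904  0.0614 -0.0011] -40.1 [ 0.5   -0.058]
0.75 [-0.0949  0.068  -0.0011] -43.0 [ 0.495 -0.064]
0.8 [-0.0991  0.0748 -0.0012] -45.8 [ 0.491 -0.071]
0.85 [-0.1029  0.0818 -0.0012] -48.7 [ 0.486 -0.077]
0.9 [-0.1063  0.0889 -0.0013] -51.6 [ 0.483 -0.084]
0.95 [-0.1094  0.0963 -0.0013] -54.4 [ 0.479 -0.091]
1.0 [-0.1122  0.1038 -0.0013] -57.3 [ 0.476 -0.099]
1.05 [-0.1145  0.1114 -0.0013] -60.2 [ 0.473 -0.106]
1.1 [-0.1165  0.1191 -0.0014] -63.0 [ 0.47  -0.113]
1.15 [-0.118   0.1269 -0.0014] -65.9 [ 0.468 -0.121]
1.2 [-0.1192  0.1348 -0.0014] -68.8 [ 0.466 -0.129]
1.25 [-0.12    0.1427 -0.0014] -71.6 [ 0.465 -0.137]
1.3 [-0.1204  0.1507 -0.0014] -74.5 [ 0.464 -0.145]
1.35 [-0.1204  0.1587 -0.0014] -77.3 [ 0.463 -0.153]
1.4 [-0.12    0.1666 -0.0014] -80.2 [ 0.463 -0.161]
```

View pics/w14.png

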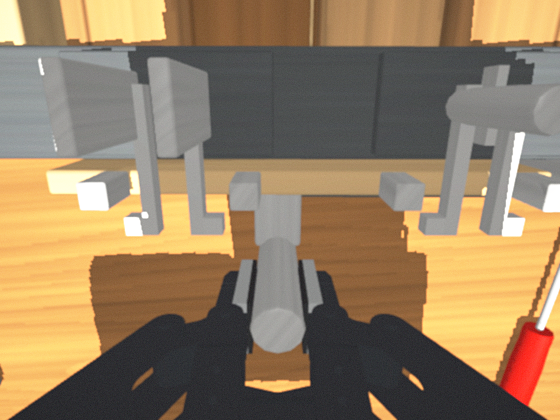

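The post is gripped (18.5 mm reading). I'll start the swing gently along the arc.

Emit:
drive_tool(plan=[[[-0.004, 0.001, 0, -1.4, 1], [-0.0115, 0.0034, 0, -4.3, 1], [-0.019, 0.006, 0, -7.2, 1], [-0.0263, 0.0092, 0, -10, 1], [-0.0335, 0.0126, 0, -12.9, 1], [-0.0405, 0.0164, 0, -15.8, 1], [-0.0439, 0.0184, 0, -17.2, 1]]])

```text
clock: 19.18
tcp_pos: [0.5499, -0.0188, 0.1016]
tool_rot: [179.7, -0.7, 13.2]
contact_force: [1.7, -1.4, -0.5]
width: 0.223
```

```bash
cat > arc.py <<'E'
from h import *
s=get_state();print(s['tcp_pos'],s['tool_rot'],s['contact_force'],s['width']*85)
H=np.array([.62258,-.16014]);r=s['tcp_pos'][:2]-H;R=toolR(s)
yaw=np.radians(-4.17);r0=np.array([[np.cos(yaw),-np.sin(yaw)],[np.sin(yaw),np.cos(yaw)]])@[-.0389,.15455]
a=lambda v:np.arctan2(v[1],v[0]); t0=a(r)-a(r0);print('theta',t0,'radius',np.linalg.norm(r),np.linalg.norm(r0))
th=t0
while th<1.42:
    th+=.06;Q=np.array([[np.cos(th),-np.sin(th)],[np.sin(th),np.cos(th)]]);d=R.T@np.r_[Q@r0-r,0];print(round(th,2),d.round(4),-np.degrees(th-t0).round(1))
E
python3 arc.py
```

```text
[ 0.54990388 -0.01884318  0.10164281] [179.69499065  -0.73901204  13.1860458 ] [ 1.69042388 -1.44662762 -0.47827156] 18.942208010824192
theta 0.30126581191742896 radius 0.15889181810235917 0.1593703626776321
0.36 [-0.0093  0.0021 -0.0001] -3.4
0.42 [-0.0183  0.0053 -0.0002] -6.9
0.48 [-0.0272  0.009  -0.0003] -10.3
0.54 [-0.0358  0.0132 -0.0004] -13.8
0.6 [-0.0441  0.0179 -0.0005] -17.2
0.66 [-0.0521  0.0231 -0.0005] -20.6
0.72 [-0.0598  0.0287 -0.0006] -24.1
0.78 [-0.0671  0.0349 -0.0007] -27.5
0.84 [-0.0741  0.0414 -0.0007] -30.9
0.9 [-0.0807  0.0484 -0.0008] -34.4
0.96 [-0.0868  0.0557 -0.0008] -37.8
1.02 [-0.0925  0.0634 -0.0009] -41.3
1.08 [-0.0977  0.0714 -0.0009] -44.7
1.14 [-0.1024  0.0797 -0.0009] -48.1
1.2 [-0.1066  0.0883 -0.0009] -51.6
1.26 [-0.1103  0.0971 -0.0009] -55.0
1.32 [-0.1134  0.1062 -0.0009] -58.4
1.38 [-0.116   0.1154 -0.0009] -61.9
1.44 [-0.1181  0.1247 -0.0009] -65.3
```

The forces are small, so the gate is moving freely. I'll continue over the detent.

Emit:
drive_tool(plan=[[[-0.0093, 0.0021, 0, -3.4, 1], [-0.0183, 0.0053, 0, -6.9, 1], [-0.0272, 0.009, 0, -10.3, 1], [-0.0358, 0.0132, 0, -13.8, 1], [-0.0441, 0.0179, 0, -17.2, 1], [-0.0521, 0.0231, 0, -20.6, 1], [-0.0598, 0.0287, 0, -24.1, 1], [-0.0671, 0.0349, 0, -27.5, 1], [-0.0741, 0.0414, 0, -30.9, 1], [-0.0807, 0.0484, 0, -34.4, 1], [-0.0868, 0.0557, 0, -37.8, 1], [-0.0925, 0.0634, 0, -41.3, 1]]])

```text
clock: 20.18
tcp_pos: [0.4751, -0.1023, 0.1016]
tool_rot: [179.2, -0.4, 54.6]
contact_force: [5.2, -1.4, 5.5]
width: 0.223
```

```bash
python3 arc.py; python3 - <<'E'
from h import *
snap('wrist','w15')
E
```

```text
[ 0.47513035 -0.1022554   0.10160919] [179.16878312  -0.41077268  54.62029324] [ 5.21274229 -1.35698005  5.5479105 ] 18.92756097401922
theta 1.0229134215402695 radius 0.15840462453519988 0.1593703626776321
1.08 [-0.0094  0.0016 -0.    ] -3.4
1.14 [-0.0185  0.0048 -0.0001] -6.9
1.2 [-0.0273  0.0084 -0.0001] -10.3
1.26 [-0.0359  0.0126 -0.0001] -13.8
1.32 [-0.0442  0.0173 -0.0001] -17.2
1.38 [-0.0523  0.0225 -0.    ] -20.6
1.44 [-0.06    0.0282 -0.    ] -24.1
```

View pics/w15.png

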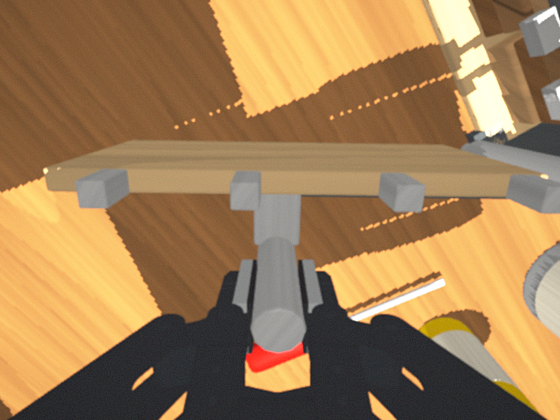

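The gate has swung open to about 1.02 rad with the post firmly held. I'll continue to about 1.37.

Emit:
drive_tool(plan=[[[-0.0075, 0.0013, 0, -2.7, 1], [-0.015, 0.0035, 0, -5.6, 1], [-0.0228, 0.0065, 0, -8.6, 1], [-0.0305, 0.0099, 0, -11.6, 1], [-0.038, 0.0138, 0, -14.6, 1], [-0.0442, 0.0173, 0, -17.2, 1], [-0.0485, 0.02, 0, -19, 1], [-0.051, 0.0216, 0, -20, 1], [-0.051, 0.0216, 0, -20, 1], [-0.051, 0.0216, 0, -20, 1], [-0.051, 0.0216, 0, -20, 1], [-0.051, 0.0216, 0, -20, 1]]])

```text
clock: 21.23
tcp_pos: [0.4641, -0.1577, 0.1017]
tool_rot: [179.0, -0.1, 74.9]
contact_force: [9.2, -0.1, -9.1]
width: 0.222
```

```bash
python3 arc.py; python3 - <<'E'
from h import *
s=get_state();print(s['dq'].round(2),s['joints'])
c,p,d=snap('wrist','w16');snap('top','t16');snap('scene','s16')
E
```

```text
[ 0.46407625 -0.15768883  0.10174285] [ 1.78991092e+02 -9.10369764e-02  7.48740425e+01] [ 9.16860111 -0.13254308 -9.0652819 ] 18.890900752743704
theta 1.3815367701265735 radius 0.15852269994551235 0.1593703626776321
1.44 [-0.0094  0.0018  0.    ] -3.4
[-0.04 -0.07  0.02  0.    0.06  0.03] [-22.49308907  22.15106864 118.46817314   0.35365494  38.39237674
  -7.64162221]
```

View pics/w16.png

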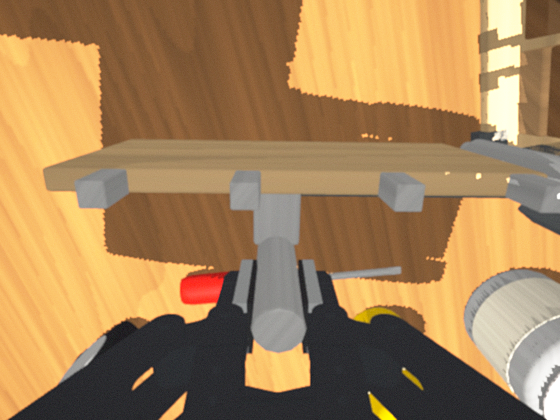

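View pics/s16.png

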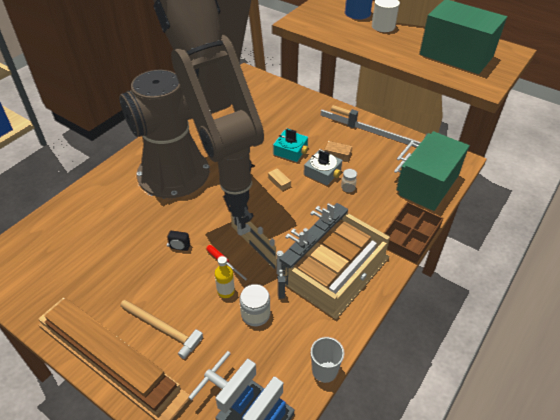

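View pics/t16.png

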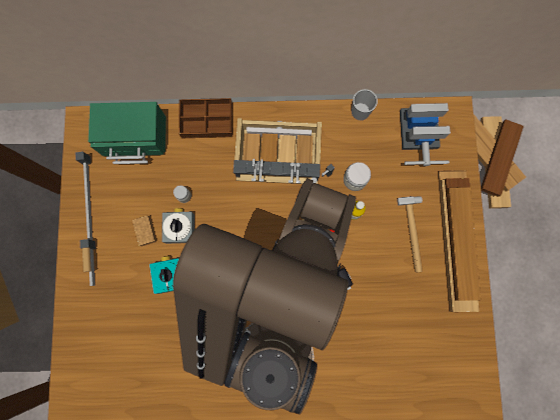

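```bash
python3 - <<'E'
import cv2,numpy as np
t=cv2.imread('pics/t16.png');t0=cv2.imread('pics/top0.png')
a=cv2.resize(t[205:250,150:210],None,fx=6,fy=6,interpolation=cv2.INTER_CUBIC);b=cv2.resize(t[150:190,230:330],None,fx=6,fy=6,interpolation=cv2.INTER_CUBIC)
cv2.imwrite('pics/t16c.png',np.vstack([cv2.copyMakeBorder(a,0,0,0,600-a.shape[1],0),b]))
E
```

```text
(no output)
```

View pics/t16c.png

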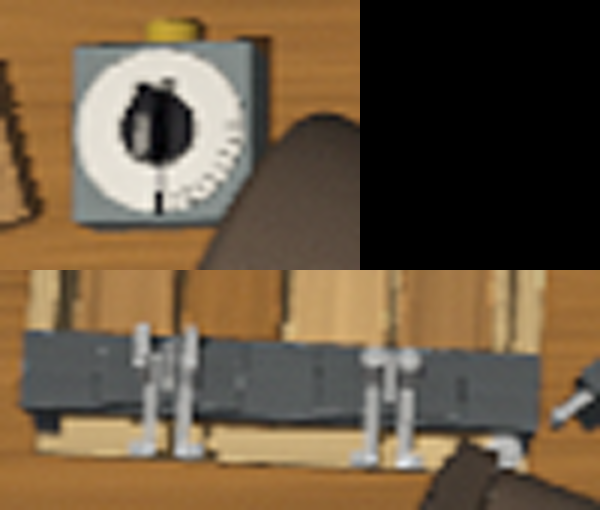

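The pointer is in line with the mark at crop column 159, both catches are in, and the gate is held at about 1.38 rad and still. I'll hand in.

```bash
python3 -c "
from plant import *
print(hand_in())"
```

```text
the job is handed in; nothing more can be done
None
```

The job is done and handed in at about 21 s of the 72 s allowed. No verdict was reported.

- **Regulator:** I turned the grey knob about 54° until its pointer stood at the zero mark. The close view and the last top view both showed them in line, to within about 1°.
- **Catches:** I squeezed the round-post catch and then the flat-tab catch fully in. In the wrist pictures each was symmetric (52 and 51 px from its centre stripe). The posts' gap was about 6 mm, which is what full travel should give.
- **Gate:** I took it by the grip post and swung it past the detent. I finished holding it at about 1.38 rad, agreed by the tool's yaw and by the post's position on the arc, with joint speeds near zero.
- **Loose things:** the last top and scene pictures show none of the visible bench items shifted; the arm hid some of them in the top view.

**What disagreed:**
- **Fingertips:** they sit about 34 mm behind the reported TCP. My first close on the knob therefore shut in the air just above it, touching nothing. I corrected for the offset from then on.
- **Opening reading:** it came out 1 to 4 mm below the true widths, so I judged the squeezes from the pictures.
- **Upward force:** it was a few to 15 N when the fingers closed. It reached 24 N downward for a moment while turning the knob, still well under the limits.

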